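Return the drill-press fixtures to their shadow boards

TASK

Put the four drill-press accessories back on their plywood shadow boards: the long strap clamp, the short strap clamp, the V-block and the drill chuck each set on the board whose painted silhouette matches it, centred on and lined up with the silhouette, lying flat or standing as it stands now (V groove up, chuck nose up). Do not push or knock over the oil can or the mug, and leave everything released and at rest.

Things in the scene. Friction and masses are not known exactly. Their poses are not given: they have to be found in the camera images.
- long_clamp: long strap clamp: bare steel bar 104 x 28 x 16 mm (x, y, z) with a slot 72 x 11 mm through its middle, lying flat on the bench, about 0.27 kg. Origin: centre of the underside, z up, x along its length. Same either way round.
- short_clamp: short strap clamp: bare steel bar 68 x 28 x 16 mm (x, y, z) with a slot 36 x 11 mm through its middle, lying flat on the bench, about 0.17 kg. Origin: centre of the underside, z up, x along its length. Same either way round.
- v_block: steel V-block 60 x 45 x 40 mm (x, y, z), a V groove 28 mm wide and 14 mm deep along x in its top, standing on the bench groove up, about 0.6 kg. Origin: centre of the underside, z up, x along the groove. Its two 60 x 40 mm sides (facing y) are flat, 45 mm apart. Same either way round.
- drill_chuck: drill chuck, bare steel, standing on its flat back with the nose up: body 42 mm in diameter up to 36 mm height, then a cone to 22 mm diameter at 55 mm height, jaw tips to 59 mm; about 0.42 kg. Origin: centre of the underside, z up along its axis; it is round, so yaw does not matter.
- long_board: shadow board of the long strap clamp: fixed 8 mm thick plywood board, its top a flat face 8 mm above the bench, no rim; 122 x 56 mm (x, y), with a dark painted silhouette 108 x 32 mm centred on it, with a bare 72 x 10 mm strip in the middle for the slot. Origin: centre of the underside, z up, x along the silhouette's length.
- short_board: shadow board of the short strap clamp: fixed 8 mm thick plywood board, its top a flat face 8 mm above the bench, no rim; 92 x 56 mm (x, y), with a dark painted silhouette 72 x 32 mm centred on it, with a bare 36 x 10 mm strip in the middle for the slot. Origin: centre of the underside, z up, x along the silhouette's length.
- v_board: shadow board of the V-block: fixed 8 mm thick plywood board, its top a flat face 8 mm above the bench, no rim; 86 x 70 mm (x, y), with a plain dark painted rectangle 64 x 49 mm centred on it. Origin: centre of the underside, z up, x along the rectangle's longer side, where the V-block's groove runs.
- round_board: shadow board of the drill chuck: fixed 8 mm thick plywood board, its top a flat face 8 mm above the bench, no rim; 72 x 72 mm, with a dark painted disc 46 mm in diameter centred on it. Origin: centre of the underside, z up.
- oil_can: bystander: green oil can, 68 mm in diameter, 90 mm high, with a thin brass spout up to 138 mm reaching 38 mm out along its x; loose, on the robot's right. Origin: centre of the underside, z up.
- mug: bystander: white mug, 76 mm in diameter, 88 mm high, handle at its +y; loose, on the robot's left. Origin: centre of the underside, z up.
There are look-alikes about, which are no part of the job. What is shaped like the long_clamp but black or orange is not meant.

How it is judged:
By the outcome, as a careful person would: the job done as asked, in the order asked, and still so for the second after the job is handed in, with the robot touching nothing.
It also fails if it takes over 104 s, if anything falls off the work surface, if the arm or the gripper's body presses on something with over 40 N, if the wrist force passes 120 N, or if a joint passes its speed limit or range.

ROBOT

A 6-joint arm with a two-finger parallel gripper is mounted at the origin on the work surface. World frame = base frame: x ahead of the robot, y to its left, z up, the work surface at z = 0. Lengths are in m, angles in rad, forces in N, time in s.
With the tool pointing down it reaches from about 0.25 to 0.775 m from the base axis. Payload 4 kg.
Tool frame: the origin (TCP) lies at the very end of the fingers, on their centre line; the grasp point (between the pads) lies 19 mm behind it (grasp_offset is the distance from the TCP to the grasp point, in m); z points along the fingers, y is the line along which they close (so a half turn about z gives the same grasp; the last joint's range is limited). The gripper opens to 94 mm and grips with 3 to 60 N. Pads are 16 mm wide; open, the fingers measure 119 mm over their backs; the gripper's body (75 mm by 177 mm) begins 78 mm behind the grasp point.
Start: joints at [1.231, 0.087, 1.371, -0, 1.684, -0.103], TCP at [0.129, 0.535, 0.206] pointing down, gripper open.
Joint ranges: [-3.1, 3.1], [-0.76, 2.03], [0.27, 2.55], [-1.08, 4.22], [0.17, 2.65], [-2.57, 2.57]. Speed limits (rad/s): [2.79, 2.79, 3.14, 3.14, 3.14, 3.14].

INTERFACE

Orientations are given as a unit quaternion [x, y, z, w].
In Python, from station import * gives the robot as it stands. The module is installed in compiled form; this text tells all that it offers.
- The arm moves only by the tool servo_tool, never from a script. Its argument "plan" is a list of rows, each a list of 2 entries, a list of its own where there are three numbers: the shift along the tool's x, y, z in units of 25 mm (1.0 is 25 mm), then the turn, a rotation vector about the tool's x, y, z in units of 5 degrees (1.0 is 5 degrees). In form: [[[tx, ty, tz], [ax, ay, az]], ...]. A call has 1 to 5 rows; each row shifts and turns the commanded pose from where the row before left it, along the tool's axes as they then stand; what a row does not reach is not made up. A row lasts 1/12 s, in which the tool goes at most 41.7 mm and 7.16 degrees, less where a joint would pass 70% of its speed; a pose out of reach is approached as far as the arm can. A call is refused whole if a number of a shift passes 1 or a number of a turn 1, either way. A call with a gripper value outside its range is refused whole. "grip" is the opening, from 0 (shut) to 1 (fully open), set as the call begins (left out, the last holds). The fingers move at their own pace and stop on an object; the grip force is fixed at half the most. Time passes only in rows, so rows that do not move let the fingers close. It gives the time, the measured TCP pose, the force, the opening and the grip force at its end, in the units of the state.
- read_state(): the state, without advancing time (a new reading comes with each control period).
- read_camera(name): name is "scene" or "side" or "wrist"; returns a dict with "image" (384x512x3 uint8, blue, green, red), "range_z" (384x512 float32, m along the optical axis (not along the pixel's ray), 0 where there is no reading), "fx", "fy", "cx", "cy" (pixels), "origin" and "rotation" of the camera in the world. Camera axes: x right, y up, looking along -z (the intrinsics and any distortion apply to the point x, -y, -z); pixel columns grow to the right and rows downward; lengths in m; the calibration is good to about 2 mm. A picture is of the moment at which its call begins.
- hand_in(): hands the job in; it is judged then, once.
The state is a dict: "time_s": time; "qpos": joint angles; "dq": joint speeds; "tau": joint torques, N m; "position": TCP position; "tool_rot": TCP orientation; "ft_force": force on the tool from outside, world axes, zero at the start; "ft_torque": the same for the moment, N m; "gripper_width": opening from 0.0 (shut) to 1.0 (fully open); "finger_force": force on a finger pad.
Only numpy, scipy, OpenCV 4.12 (cv2) and the standard library are available. Lean on these libraries where they do the work, as an engineer would, in place of code of your own. Each camera call takes 0.05 s, during which the arm holds its last target. There are 200 camera calls.

## Working session

There is one attempt and no reset: what is moved stays moved. The work goes in short steps, Python scripts to look and compute and a tool call to move; the robot and the scene stay as the last step left them, time stands still between calls to the robot, and variables do not carry over. Pictures are saved under pics/ and viewed, at most 14 in all, crops included, and the job is handed in when it is done.

Besides the shell and the picture viewer there is one more tool, called after ">>>" as name([rows], argument=value, ...), one row to a line, values as JSON. servo_tool: Moves the arm, as the interface text tells. Its arguments: {"type":"object","properties":{"plan":{"type":"array","items":{"type":"array"}},"grip":{"type":"number"}},"required":["plan"]}

```bash
mkdir -p pics
cat > h.py <<'E'
from station import *
import numpy as np, cv2
from scipy.spatial.transform import Rotation as R
def cam(n):
    c=read_camera(n); np.savez('/tmp/%s.npz'%n,**c); return c
def load(n): return dict(np.load('/tmp/%s.npz'%n))
def world(c):
    z=c['range_z'].astype(float); v,u=np.mgrid[:z.shape[0],:z.shape[1]]
    P=np.stack([(u-c['cx'])/c['fx']*z,-(v-c['cy'])/c['fy']*z,-z],-1)
    return P@np.array(c['rotation']).reshape(3,3).T+c['origin']
E
python3 - <<'E'
from h import *
s=read_state(); print({k:np.round(v,3) for k,v in s.items()})
for n in ('scene','side','wrist'):
    c=cam(n); cv2.imwrite(f'pics/{n}0.png',c['image']); print(n,[k for k in c],c['fx'],c['cx'],c['cy'],np.round(c['origin'],3),np.round(c['rotation'],2).tolist())
E
```

```text
{'time_s': np.float64(0.0), 'qpos': array([ 1.231,  0.088,  1.372, -0.   ,  1.684, -0.103]), 'dq': array([ 0.002, -0.001, -0.   ,  0.001,  0.   ,  0.001]), 'tau': array([ 2.0000e-03, -3.4018e+01, -3.0243e+01,  7.2000e-02,  3.3000e-02,
       -0.0000e+00]), 'position': array([0.129, 0.534, 0.204]), 'tool_rot': array([ 0.118,  0.993, -0.001, -0.   ]), 'ft_force': array([ 0.236, -0.391,  0.264]), 'ft_torque': array([-0.016, -0.015,  0.008]), 'finger_force': np.float64(0.0), 'gripper_width': np.float64(1.002)}
scene ['image', 'range_z', 'fx', 'fy', 'cx', 'cy', 'origin', 'rotation'] 449.1892412956334 265.3789374634148 194.94350188980133 [1.213 0.473 1.075] [0.16, 0.3, 0.84, 0.42]
side ['image', 'range_z', 'fx', 'fy', 'cx', 'cy', 'origin', 'rotation'] 375.5706670955734 260.2261322930496 185.51271734965627 [0.29  0.609 0.853] [-0.07, 0.33, 0.92, -0.2]
wrist ['image', 'range_z', 'fx', 'fy', 'cx', 'cy', 'origin', 'rotation'] 266.8886019611235 252.79943225076778 185.42371863243244 [0.063 0.549 0.385] [-0.09, -0.07, 0.61, 0.78]
```

View pics/scene0.png

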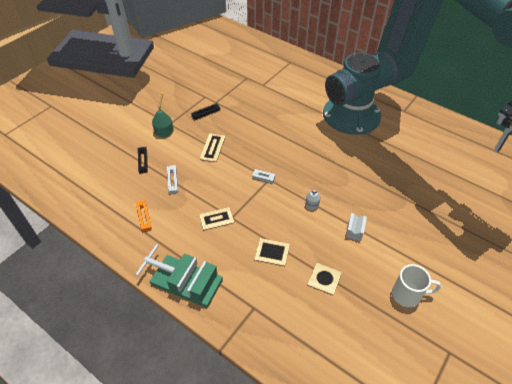

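View pics/side0.png

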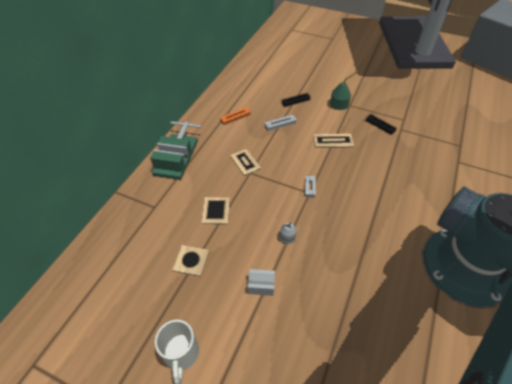

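The scene view shows the bare steel long clamp at (172,179). Its look-alikes, the black bars (143,160) and (206,111) and the orange bar (143,214), are not meant because of their colour. The short clamp is at (263,176), the chuck at (313,200) and the V-block at (357,227). The boards are long (213,148), short (217,219), V (272,252) and round (324,279). The side view agrees.

```bash
cat >> h.py <<'E'
def rot(c):
    r=np.array(c['rotation']); return R.from_quat(r).as_matrix() if r.size==4 else r.reshape(3,3)
def world(c):
    z=c['range_z'].astype(float); v,u=np.mgrid[:z.shape[0],:z.shape[1]]
    P=np.stack([(u-c['cx'])/c['fx']*z,-(v-c['cy'])/c['fy']*z,-z],-1)
    return P@rot(c).T+c['origin']
def ortho(c,cx,cy,half,zp,s=2000):
    """top view of plane z=zp: image col = y decreasing (robot's right to the right), row = x decreasing"""
    n=int(2*half*s); i,j=np.mgrid[:n,:n]
    X=cx+half-i/s; Y=cy+half-j/s
    P=(np.stack([X,Y,np.full(X.shape,zp)],-1)-c['origin'])@rot(c)
    u=c['cx']+c['fx']*P[...,0]/-P[...,2]; v=c['cy']+c['fy']*P[...,1]/P[...,2]
    return cv2.remap(c['image'],u.astype(np.float32),v.astype(np.float32),cv2.INTER_LINEAR)
E
python3 - <<'E'
from h import *
for n,pts in (('scene',dict(long=(172,186),short=(258,176),chuck=(313,200),v=(352,228),lb=(204,155),sb=(206,219),vb=(272,252),rb=(324,278),oil=(162,130),mug=(410,275),vise=(185,278))),('side',dict(long=(281,122),short=(310,180),chuck=(288,232),v=(262,282),lb=(334,146),sb=(245,169),vb=(216,210),rb=(191,260),oil=(340,90),mug=(175,330)))):
    c=load(n); W=world(c)
    for k,(u,v) in pts.items(): print(n,k,np.round(W[v,u],3))
c=load('scene'); o=ortho(c,0.45,0,0.4,0.008,1000)
cv2.imwrite('pics/ortho.png',cv2.resize(o,(600,600)))
E
```

```text
scene long [ 0.645 -0.271  0.016]
scene short [1.213 0.473 1.075]
scene chuck [0.45  0.116 0.042]
scene v [0.469 0.258 0.042]
scene lb [ 0.479 -0.286  0.007]
scene sb [ 0.675 -0.107  0.011]
scene vb [0.654 0.114 0.014]
scene rb [0.634 0.271 0.009]
scene oil [ 0.495 -0.455  0.036]
scene mug [0.508 0.453 0.039]
scene vise [ 0.87  -0.005  0.055]
side long [ 0.619 -0.293  0.017]
side short [ 0.446 -0.092  0.018]
side chuck [0.434 0.118 0.048]
side v [0.443 0.26  0.031]
side lb [ 0.425 -0.265  0.008]
side sb [ 0.64  -0.059  0.011]
side vb [0.648 0.109 0.01 ]
side rb [0.632 0.27  0.011]
side oil [ 0.475 -0.465  0.073]
side mug [0.566 0.439 0.039]
```

View pics/ortho.png

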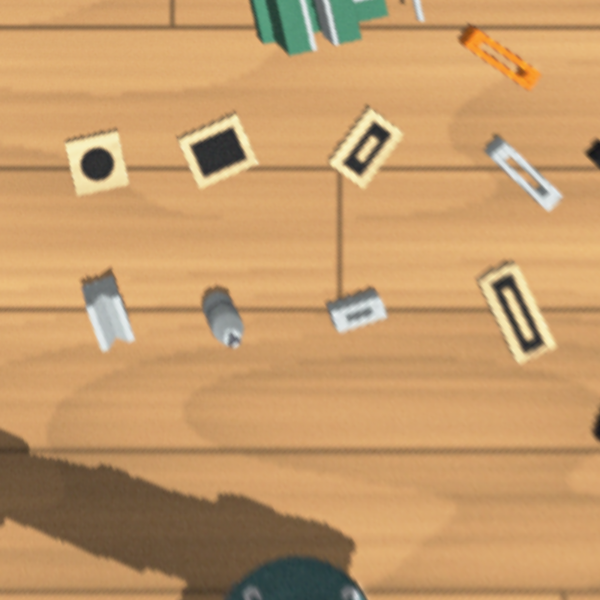

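The ortho view at 1.33 mm/px shows the boards along the top row, left to right round (97,163), V (217,150), short (367,147). The long board is at (516,313) and the long clamp at (523,173). V-block (108,310), chuck (222,318) and short clamp (357,310) complete the set. Next I measure all of these by segmentation.

```bash
cat >> h.py <<'E'
def seg(o,kind):
    h=cv2.cvtColor(o,cv2.COLOR_BGR2HSV); S,V=h[...,1],h[...,2]
    m=(V<75) if kind=='dark' else (S<60)&(V>80) if kind=='steel' else (S<115)&(V>190)
    return cv2.morphologyEx(m.astype(np.uint8),cv2.MORPH_CLOSE if kind!='board' else cv2.MORPH_OPEN,np.ones((5,5)))
def rect(c,x,y,zp,kind,half=.09,s=2000):
    m=seg(ortho(c,x,y,half,zp,s),kind)
    n,l,st,ce=cv2.connectedComponentsWithStats(m)
    k=1+np.argmin([np.hypot(*(ce[i]-half*s))-st[i,4]*.02 for i in range(1,n)])
    p=np.argwhere(l==k); w=np.c_[x+half-p[:,0]/s,y+half-p[:,1]/s]
    (a,b),(d,e),t=cv2.minAreaRect((w*1000).astype(np.float32))
    if e>d: d,e,t=e,d,t+90
    t=(t+90)%180-90
    return np.round([a,b,d,e,t],1),len(p)/s/s*1e6
E
python3 - <<'E'
from h import *
for n in('scene','side'):
    c=load(n)
    for k,x,y,z,kd in (('lb',.433,-.288,.008,'dark'),('sb',.654,-.089,.008,'dark'),('vb',.65,.11,.008,'dark'),('rb',.633,.27,.008,'dark'),('long',.62,-.29,.016,'steel'),('short',.437,-.076,.016,'steel'),('v',.436,.257,.04,'steel')):
        print(n,k,*rect(c,x,y,z,kd))
    W=world(c)
    for k,x,y in(('chuck',.44,.117),('v',.44,.257),('long',.62,-.29),('short',.44,-.076)):
        m=(np.hypot(W[...,0]-x,W[...,1]-y)<.07)&(W[...,2]>.010); p=W[m]; print(n,k,len(p),np.round(p.min(0),3),np.round(p.max(0),3))
E
```

```text
scene lb [ 432.2 -289.9   97.9   25.8   25.3] 940.5
scene sb [644.6 -83.5  46.5  23.7 -35.7] 352.99999999999994
scene vb [647.7 109.2  58.2  41.7 -66.7] 2363.0
scene rb [631.6 270.5  39.4  37.8 -76. ] 1195.25
scene long [ 623.5 -291.9  119.1   30.6   47.1] 2993.75
scene short [442.5 -71.7  72.3  43.6 -71.8] 2891.75
scene v [456.1 263.8  90.8  48.4  20.2] 3952.5000000000005
scene chuck 207 [0.424 0.089 0.01 ] [0.463 0.156 0.065]
scene v 367 [0.409 0.229 0.01 ] [0.48  0.29  0.047]
scene long 187 [ 0.575 -0.342  0.011] [ 0.663 -0.25   0.023]
scene short 163 [ 0.415 -0.109  0.01 ] [ 0.461 -0.039  0.023]
side lb [ 396.3 -312.7   20.3   10.4  -76. ] 177.74999999999997
side sb [637.4 -78.5  23.2  14.5  54. ] 235.25
side vb [652.  105.9  55.9  41.6 -66. ] 2268.75
side rb [635.3 267.7  38.5  37.8 -63.4] 1155.75
side long [ 621.3 -293.9  113.7   46.    47.7] 4781.0
side short [439.7 -73.   81.5  33.4 -72.3] 2388.75
side v [444.3 263.7  63.3  62.9  20.4] 3745.4999999999995
side chuck 273 [0.417 0.089 0.011] [0.458 0.127 0.061]
side v 605 [0.411 0.226 0.01 ] [0.48  0.29  0.044]
side long 208 [ 0.578 -0.34   0.01 ] [ 0.668 -0.251  0.022]
side short 164 [ 0.416 -0.112  0.01 ] [ 0.462 -0.04   0.022]
```

```bash
cat > go.py <<'E'
import sys
from h import *
# usage: go.py x y z yaw_of_tool_y_deg : distances (tool units) after turning first
x,y,z,yaw=map(float,sys.argv[1:5]); s=read_state(); M=R.from_quat(s['tool_rot']).as_matrix()
cur=np.degrees(np.arctan2(M[1,1],M[0,1])); d=yaw-cur
print('t',round(float(s['time_s']),2),'pos',np.round(s['position'],4),'yaw_y',round(cur,2),'tilt',np.round(M[:2,2],4),'F',np.round(s['ft_force'],1),'w',round(94*float(s['gripper_width']),1),'ff',round(float(s['finger_force']),1))
a=np.radians(yaw); ty=np.array([np.cos(a),np.sin(a),0]); tz=np.array([0,0,-1]); tx=np.cross(ty,tz)
D=np.array([x,y,z])-s['position']
print('turn units',round(-d/5,2),' shift units',np.round(np.stack([tx,ty,tz])@D/.025,2))
E
python3 go.py .622 -.293 .12 -43
```

```text
t 0.15 pos [0.1289 0.5343 0.2046] yaw_y 76.44 tilt [-0.0006 -0.0016] F [-0.2  0.6  0.2] w 94.0 ff 0.0
turn units 23.89  shift units [-10.75  36.99   3.38]
```

>>> servo_tool([
  [[0,0,0],[0,0,1]],
  [[0,0,0],[0,0,1]],
  [[0,0,0],[0,0,1]],
  [[0,0,0],[0,0,1]],
  [[0,0,0],[0,0,1]],
])

```text
time_s: 0.57
position: [0.1289, 0.5344, 0.205]
tool_rot: [0.332, 0.943, -0.0, -0.0]
ft_force: [0.1, 0.4, -0.4]
gripper_width: 1.002
finger_force: 0.0
```

>>> servo_tool([
  [[0,0,0],[0,0,1]],
  [[0,0,0],[0,0,1]],
  [[0,0,0],[0,0,1]],
  [[0,0,0],[0,0,1]],
  [[0,0,0],[0,0,1]],
])

```text
time_s: 0.98
position: [0.1289, 0.5344, 0.205]
tool_rot: [0.529, 0.849, -0.0, 0.0]
ft_force: [-1.5, -0.4, 0.0]
gripper_width: 0.999
finger_force: 0.0
```

>>> servo_tool([
  [[0,0,0],[0,0,1]],
  [[0,0,0],[0,0,1]],
  [[0,0,0],[0,0,1]],
  [[0,0,0],[0,0,1]],
  [[0,0,0],[0,0,1]],
])

```text
time_s: 1.4
position: [0.1289, 0.5344, 0.205]
tool_rot: [0.7, 0.714, -0.0, 0.0]
ft_force: [-0.4, -0.6, 0.2]
gripper_width: 1.001
finger_force: 0.0
```

>>> servo_tool([
  [[0,0,0],[0,0,1]],
  [[0,0,0],[0,0,1]],
  [[0,0,0],[0,0,1]],
  [[0,0,0],[0,0,1]],
  [[0,0,0],[0,0,1]],
])

```text
time_s: 1.82
position: [0.129, 0.5344, 0.205]
tool_rot: [0.838, 0.546, -0.0, 0.0]
ft_force: [0.1, -0.7, 0.4]
gripper_width: 1.001
finger_force: 0.0
```

>>> servo_tool([
  [[0,0,0],[0,0,1]],
  [[0,0,0],[0,0,1]],
  [[0,0,0],[0,0,1]],
  [[0,0,0],[0,0,0.9]],
  [[0,0,0],[0,0,0]],
])

```text
time_s: 2.23
position: [0.129, 0.5344, 0.205]
tool_rot: [0.918, 0.398, -0.0, 0.0]
ft_force: [-0.0, -0.1, -0.2]
gripper_width: 0.996
finger_force: 0.0
```

```bash
python3 go.py .622 -.293 .12 -43; python3 -c "from station import *;print(read_state()['qpos'])"
```

```text
t 2.23 pos [0.129  0.5344 0.205 ] yaw_y -43.14 tilt [-0.0003 -0.0009] F [-0.  -0.1 -0.2] w 93.7 ff 0.0
turn units -0.03  shift units [-10.76  36.99   3.4 ]
[ 1.23086585e+00  8.75188390e-02  1.37135446e+00 -3.07603711e-05
  1.68362728e+00  1.98377826e+00]
```

>>> servo_tool([
  [[-0.29,1,0],[0,0,0]],
  [[-0.29,1,0],[0,0,0]],
  [[-0.29,1,0],[0,0,0]],
  [[-0.29,1,0],[0,0,0]],
  [[-0.29,1,0],[0,0,0]],
])

```text
time_s: 2.65
position: [0.1959, 0.4217, 0.2052]
tool_rot: [0.917, 0.4, -0.0, 0.0]
ft_force: [1.2, -0.2, 0.6]
gripper_width: 0.995
finger_force: 0.0
```

>>> servo_tool([
  [[-0.29,1,0],[0,0,0]],
  [[-0.29,1,0],[0,0,0]],
  [[-0.29,1,0],[0,0,0]],
  [[-0.29,1,0],[0,0,0]],
  [[-0.29,1,0],[0,0,0]],
])

```text
time_s: 3.07
position: [0.2624, 0.3098, 0.2054]
tool_rot: [0.917, 0.399, 0.0, -0.0]
ft_force: [0.2, -0.9, 0.3]
gripper_width: 0.996
finger_force: 0.0
```

>>> servo_tool([
  [[-0.29,1,0],[0,0,0]],
  [[-0.29,1,0],[0,0,0]],
  [[-0.29,1,0],[0,0,0]],
  [[-0.29,1,0],[0,0,0]],
  [[-0.29,1,0],[0,0,0]],
])

```text
time_s: 3.48
position: [0.329, 0.198, 0.2054]
tool_rot: [0.917, 0.399, 0.0, -0.0]
ft_force: [0.6, 1.3, 0.1]
gripper_width: 1.001
finger_force: 0.0
```

>>> servo_tool([
  [[-0.29,1,0],[0,0,0]],
  [[-0.29,1,0],[0,0,0]],
  [[-0.29,1,0],[0,0,0]],
  [[-0.29,1,0],[0,0,0]],
  [[-0.29,1,0],[0,0,0]],
])

```text
time_s: 3.9
position: [0.3956, 0.0861, 0.2054]
tool_rot: [0.917, 0.399, 0.0, -0.0]
ft_force: [-0.1, 1.5, -0.4]
gripper_width: 1.001
finger_force: 0.0
```

>>> servo_tool([
  [[-0.29,1,0],[0,0,0]],
  [[-0.29,1,0],[0,0,0]],
  [[-0.29,1,0],[0,0,0]],
  [[-0.29,1,0],[0,0,0]],
  [[-0.29,1,0],[0,0,0]],
])

```text
time_s: 4.32
position: [0.4622, -0.0258, 0.2053]
tool_rot: [0.917, 0.399, -0.0, -0.0]
ft_force: [-0.5, 0.2, -0.4]
gripper_width: 1.001
finger_force: 0.0
```

>>> servo_tool([
  [[-0.29,1,0],[0,0,0]],
  [[-0.29,1,0],[0,0,0]],
  [[-0.29,1,0],[0,0,0]],
  [[-0.29,1,0],[0,0,0]],
  [[-0.29,1,0],[0,0,0]],
])

```text
time_s: 4.73
position: [0.5288, -0.1376, 0.2051]
tool_rot: [0.917, 0.399, -0.0, -0.0]
ft_force: [-0.4, 0.5, -0.9]
gripper_width: 0.998
finger_force: 0.0
```

>>> servo_tool([
  [[-0.29,1,0],[0,0,0]],
  [[-0.29,1,0],[0,0,0]],
  [[-0.29,1,0],[0,0,0]],
  [[-0.29,1,0],[0,0,0]],
  [[-0.29,1,0.5],[0,0,0]],
])

```text
time_s: 5.15
position: [0.5966, -0.25, 0.1955]
tool_rot: [0.917, 0.399, 0.002, 0.002]
ft_force: [0.9, 0.6, 0.6]
gripper_width: 1.001
finger_force: 0.0
```

>>> servo_tool([
  [[-0.29,1,0.5],[0,0,0]],
  [[-0.29,1,0.5],[0,0,0]],
  [[0,0,0],[0,0,0]],
  [[0,0,0],[0,0,0]],
])

```text
time_s: 5.48
position: [0.6209, -0.2935, 0.1648]
tool_rot: [0.917, 0.398, -0.001, -0.002]
ft_force: [1.0, 0.6, -0.0]
gripper_width: 0.998
finger_force: 0.0
```

```bash
python3 go.py .622 -.293 .12 -43
python3 - <<'E'
from h import *
c=cam('wrist'); cv2.imwrite('pics/w1.png',c['image']); print(np.round(c['origin'],3))
print(rect(c,.622,-.293,.016,'steel'))
W=world(c); print(rect(c,.432,-.288,.008,'dark'))
o=np.hstack([ortho(c,.622,-.293,.09,.016),ortho(c,.432,-.288,.09,.008)]); cv2.imwrite('pics/o1.png',np.vstack([o,]))
E
```

```text
t 5.48 pos [ 0.6209 -0.2935  0.1648] yaw_y -43.06 tilt [-0.0044  0.0029] F [ 1.   0.6 -0. ] w 93.8 ff 0.0
turn units -0.01  shift units [0.04 0.02 1.79]
[ 0.667 -0.246  0.345]
(array([ 621.9, -298.8,  105.6,   29.1,   46.7]), 2358.75)
(array([ 431.3, -289.6,  242.8,  128.7,  -28. ]), 12467.750000000002)
```

View pics/w1.png

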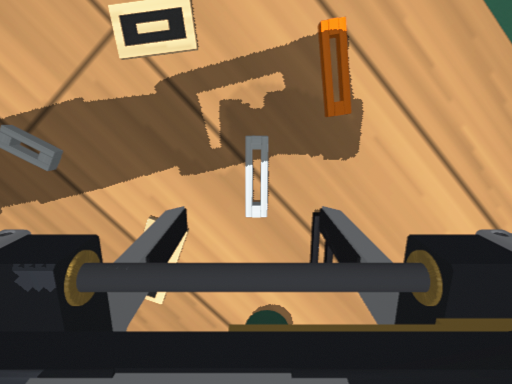

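The wrist view shows the bare-steel clamp at (257,177), directly under the gripper and aligned. The orange bar is at (336,65), well clear. This is the bare-steel one, so I refine its position using depth.

```bash
cat >> h.py <<'E'
def drect(c,x,y,z0,z1,r=.08):
    W=world(c); m=(np.hypot(W[...,0]-x,W[...,1]-y)<r)&(W[...,2]>z0)&(W[...,2]<z1); p=W[m]
    (a,b),(d,e),t=cv2.minAreaRect((p[:,:2]*1000).astype(np.float32))
    if e>d: d,e,t=e,d,t+90
    return np.round([a,b,d,e,(t+90)%180-90],1),len(p),round(float(np.median(p[:,2])),4)
E
python3 - <<'E'
from h import *
for n in('wrist','scene','side'):
    c=load(n); print(n,drect(c,.622,-.295,.012,.022)); W=world(c)
    m=(np.hypot(W[...,0]-.48,W[...,1]+.46)<.08)&(W[...,2]>.02)
    if n!='wrist':
        p=W[m]; print('can',np.round([p.min(0),p.max(0)],3)); q=p[p[:,2]>.095]; print(np.round(q.mean(0),3) if len(q) else '')
c=load('wrist'); cv2.imwrite('pics/o1.png',cv2.resize(np.hstack([ortho(c,.622,-.295,.08,.016),ortho(load('side'),.622,-.295,.08,.016)]),(800,400)))
E
```

```text
wrist (array([ 621.4, -298.8,  104.1,   27.6,   46.5]), 1340, 0.0169)
scene (array([ 619.1, -295.7,  108. ,   27.8,   46.5]), 175, 0.0177)
can [[ 0.435 -0.506  0.02 ]
 [ 0.506 -0.443  0.14 ]]
[ 0.454 -0.484  0.118]
side (array([ 622.2, -298.5,  105.9,   31.8,   46.5]), 183, 0.0169)
can [[ 0.437 -0.494  0.02 ]
 [ 0.506 -0.445  0.142]]
[ 0.456 -0.486  0.119]
```

View pics/o1.png

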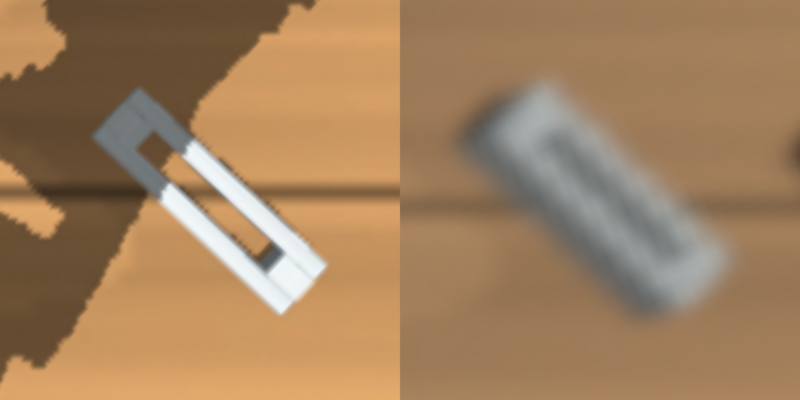

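The crop shows the whole clamp with its slot, half of it in shadow. Depth gives 104.1 x 27.6 mm, which matches the given size.

```bash
python3 go.py .6214 -.2988 .005 -43.5
```

```text
t 5.53 pos [ 0.6212 -0.2928  0.1667] yaw_y -43.02 tilt [-0.002   0.0017] F [-0.3  0.2  0.4] w 94.2 ff 0.0
turn units 0.1  shift units [-0.17  0.17  6.47]
```

>>> servo_tool([
  [[-0.09,0.09,0.9],[0,0,0.1]],
  [[-0.08,0.08,1],[0,0,0]],
  [[0,0,1],[0,0,0]],
  [[0,0,1],[0,0,0]],
  [[0,0,0.9],[0,0,0]],
])

```text
time_s: 5.95
position: [0.6219, -0.2977, 0.0486]
tool_rot: [0.919, 0.395, 0.001, 0.001]
ft_force: [0.6, -0.5, 0.2]
gripper_width: 0.999
finger_force: 0.0
```

>>> servo_tool([
  [[0,0,0.6],[0,0,0]],
  [[0,0,0.6],[0,0,0]],
  [[0,0,0.3],[0,0,0]],
  [[0,0,0],[0,0,0]],
  [[0,0,0],[0,0,0]],
])

```text
time_s: 6.37
position: [0.6222, -0.2984, 0.0117]
tool_rot: [0.919, 0.395, 0.0, 0.0]
ft_force: [0.1, 0.2, -0.2]
gripper_width: 1.0
finger_force: 0.0
```

```bash
python3 go.py .6214 -.2988 .005 -43.5
```

```text
t 6.37 pos [ 0.6222 -0.2984  0.0117] yaw_y -43.5 tilt [ 0.0012 -0.0004] F [ 0.1  0.2 -0.2] w 94.0 ff 0.0
turn units -0.0  shift units [-0.03 -0.01  0.27]
```

>>> servo_tool([
  [[-0.03,0,0.27],[0,0,0]],
  [[0,0,0],[0,0,0]],
])

```text
time_s: 6.53
position: [0.6216, -0.2996, 0.0044]
tool_rot: [0.919, 0.394, 0.0, 0.001]
ft_force: [-0.2, -0.2, -0.1]
gripper_width: 0.999
finger_force: 0.0
```

>>> servo_tool([
  [[0,0,0],[0,0,0]],
  [[0,0,0],[0,0,0]],
  [[0,0,0],[0,0,0]],
  [[0,0,0],[0,0,0]],
  [[0,0,0],[0,0,0]],
], grip=0.1)

```text
time_s: 6.95
position: [0.6214, -0.2996, 0.0039]
tool_rot: [0.919, 0.394, 0.0, 0.0]
ft_force: [0.3, -0.0, -0.0]
gripper_width: 0.68
finger_force: 0.0
```

>>> servo_tool([
  [[0,0,0],[0,0,0]],
  [[0,0,0],[0,0,0]],
  [[0,0,0],[0,0,0]],
  [[0,0,0],[0,0,0]],
])

```text
time_s: 7.28
position: [0.6213, -0.2995, 0.0036]
tool_rot: [0.919, 0.394, 0.0, -0.0]
ft_force: [0.2, -0.5, -0.1]
gripper_width: 0.403
finger_force: 0.0
```

```bash
python3 go.py .6214 -.2988 .005 -43.5
```

```text
t 7.28 pos [ 0.6213 -0.2995  0.0036] yaw_y -43.57 tilt [-0.      0.0001] F [ 0.2 -0.5 -0.1] w 37.8 ff 0.0
turn units -0.01  shift units [ 0.02 -0.02 -0.05]
```

>>> servo_tool([
  [[0,0,0],[0,0,0]],
  [[0,0,0],[0,0,0]],
  [[0,0,0],[0,0,0]],
  [[0,0,0],[0,0,0]],
])

```text
time_s: 7.62
position: [0.6211, -0.2993, 0.0037]
tool_rot: [0.919, 0.394, -0.0, -0.0]
ft_force: [-1.7, 0.1, 0.3]
gripper_width: 0.294
finger_force: 30.0
```

>>> servo_tool([
  [[0,0,-0.3],[0,0,0]],
  [[0,0,-0.7],[0,0,0]],
  [[0,0,-1],[0,0,0]],
  [[0,0,-1],[0,0,0]],
  [[0,0,-1],[0,0,0.9]],
])

```text
time_s: 8.03
position: [0.6207, -0.2992, 0.1039]
tool_rot: [0.934, 0.357, -0.001, -0.001]
ft_force: [0.6, 0.3, -2.8]
gripper_width: 0.295
finger_force: 30.0
```

>>> servo_tool([
  [[0,0,-1],[0,0,0.9]],
  [[0,0,-1],[0,0,0.9]],
  [[0,0,0],[0,0,0.9]],
  [[0,0,0],[0,0,0.64]],
  [[0,0,0],[0,0,0]],
])

```text
time_s: 8.45
position: [0.6213, -0.2996, 0.1543]
tool_rot: [0.976, 0.218, 0.0, 0.0]
ft_force: [0.8, 1.2, -2.4]
gripper_width: 0.293
finger_force: 30.0
```

```bash
python3 go.py .35 -.328 .15 -64.7
```

```text
t 8.45 pos [ 0.6213 -0.2996  0.1543] yaw_y -64.82 tilt [ 0.0006 -0.0003] F [ 0.8  1.2 -2.4] w 27.6 ff 30.0
turn units -0.02  shift units [-10.3   -3.61   0.17]
```

Held (27.6 mm, 30 N). Next I move to a viewing point beside the long board.

>>> servo_tool([
  [[-1,-0.36,0],[0,0,0]],
  [[-1,-0.36,0],[0,0,0]],
  [[-1,-0.36,0],[0,0,0]],
  [[-1,-0.36,0],[0,0,0]],
  [[-1,-0.36,0],[0,0,0]],
])

```text
time_s: 8.87
position: [0.4873, -0.3117, 0.1527]
tool_rot: [0.976, 0.219, -0.001, -0.001]
ft_force: [0.6, -0.8, -3.0]
gripper_width: 0.294
finger_force: 30.0
```

>>> servo_tool([
  [[-1,-0.36,0],[0,0,0]],
  [[-1,-0.36,0],[0,0,0]],
  [[-1,-0.36,0],[0,0,0]],
  [[-1,-0.36,0],[0,0,0]],
  [[-1,-0.36,0],[0,0,0]],
])

```text
time_s: 9.28
position: [0.3551, -0.3242, 0.153]
tool_rot: [0.976, 0.219, -0.0, -0.001]
ft_force: [0.4, -0.4, -2.4]
gripper_width: 0.294
finger_force: 30.0
```

>>> servo_tool([
  [[-0.3,0,0],[0,0,0]],
  [[0,0,0],[0,0,0]],
  [[0,0,0],[0,0,0]],
])

```text
time_s: 9.53
position: [0.3502, -0.3279, 0.1536]
tool_rot: [0.976, 0.218, 0.0, -0.0]
ft_force: [-0.4, -1.0, -2.8]
gripper_width: 0.297
finger_force: 30.0
```

```bash
python3 go.py .35 -.328 .15 -64.7
python3 - <<'E'
from h import *
c=cam('wrist')
print(rect(c,.432,-.289,.008,'dark'),drect(c,.432,-.289,.0055,.0125,.075))
cv2.imwrite('pics/o2.png',np.hstack([ortho(c,.432,-.289,.1,.008),cv2.resize(c['image'],(400,300))[:, :].copy() if 0 else cv2.copyMakeBorder(cv2.resize(c['image'],(400,300)),0,100,0,0,0)]))
E
```

```text
t 9.53 pos [ 0.3502 -0.3279  0.1536] yaw_y -64.78 tilt [0.0009 0.0003] F [-0.4 -1.  -2.8] w 27.9 ff 30.0
turn units -0.02  shift units [-0.01  0.    0.14]
(array([ 437. , -291.2,  102.5,   31.2,   25.5]), 2318.5) (array([ 434.6, -291.8,  121.1,   56.1,   25.6]), 4844, 0.0092)
```

View pics/o2.png

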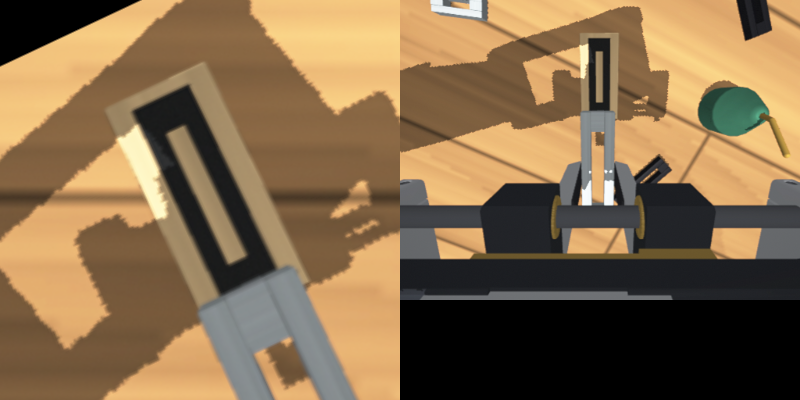

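The crop shows the long board with the held clamp covering its near end (ortho (200,300)). The depth rectangle of 121 x 56 mm gives centre (434.3,-292.1) and yaw 25.6°. The oil can at (735,108) is clear.

```bash
python3 go.py .4341 -.2923 .03 -64.4
```

```text
t 9.58 pos [ 0.3506 -0.3278  0.1536] yaw_y -64.73 tilt [0.0008 0.0005] F [ 0.4  0.1 -2.3] w 27.6 ff 30.0
turn units -0.07  shift units [3.62 0.16 4.94]
```

>>> servo_tool([
  [[0.9,0.04,0.5],[0,0,-0.07]],
  [[0.9,0.04,1],[0,0,0]],
  [[0.9,0.04,1],[0,0,0]],
  [[0.92,0.04,1],[0,0,0]],
  [[0,0,0.7],[0,0,0]],
])

```text
time_s: 10.0
position: [0.437, -0.2895, 0.046]
tool_rot: [0.975, 0.224, 0.001, -0.002]
ft_force: [-0.4, 0.4, -2.1]
gripper_width: 0.296
finger_force: 30.0
```

>>> servo_tool([
  [[0,0,0.4],[0,0,0]],
  [[0,0,0.34],[0,0,0]],
  [[0,0,0],[0,0,0]],
  [[0,0,0],[0,0,0]],
])

```text
time_s: 10.33
position: [0.4336, -0.2929, 0.0306]
tool_rot: [0.975, 0.221, 0.0, 0.0]
ft_force: [0.3, 0.1, -2.5]
gripper_width: 0.296
finger_force: 30.0
```

```bash
python3 go.py .4341 -.2923 .0120 -64.4
```

```text
t 10.33 pos [ 0.4336 -0.2929  0.0306] yaw_y -64.43 tilt [ 0.0003 -0.0002] F [ 0.3  0.1 -2.5] w 27.8 ff 30.0
turn units -0.01  shift units [ 0.03 -0.01  0.74]
```

>>> servo_tool([
  [[0.03,0,0.3],[0,0,0]],
  [[0,0,0.2],[0,0,0]],
  [[0,0,0.14],[0,0,0]],
  [[0,0,0.1],[0,0,0]],
  [[0,0,0],[0,0,0]],
])

```text
time_s: 10.75
position: [0.434, -0.2923, 0.0117]
tool_rot: [0.975, 0.221, 0.0, 0.0]
ft_force: [-0.2, 0.5, -2.0]
gripper_width: 0.298
finger_force: 30.0
```

```bash
python3 go.py .4341 -.2923 .0120 -64.4
```

```text
t 10.75 pos [ 0.434  -0.2923  0.0117] yaw_y -64.44 tilt [0.0001 0.    ] F [-0.2  0.5 -2. ] w 28.0 ff 30.0
turn units -0.01  shift units [ 0.01  0.   -0.01]
```

>>> servo_tool([
  [[0,0,0.03],[0,0,0]],
  [[0,0,0],[0,0,0]],
])

```text
time_s: 10.92
position: [0.4341, -0.2924, 0.0115]
tool_rot: [0.975, 0.221, 0.0, 0.0]
ft_force: [-2.3, 0.4, 0.9]
gripper_width: 0.294
finger_force: 30.0
```

>>> servo_tool([
  [[0,0,0],[0,0,0]],
  [[0,0,0],[0,0,0]],
  [[0,0,0],[0,0,0]],
  [[0,0,0],[0,0,0]],
  [[0,0,-0.3],[0,0,0]],
], grip=0.7)

```text
time_s: 11.33
position: [0.4332, -0.2914, 0.0172]
tool_rot: [0.975, 0.221, -0.001, -0.001]
ft_force: [-0.2, 0.1, -0.2]
gripper_width: 0.613
finger_force: 0.0
```

>>> servo_tool([
  [[0,0,-1],[0,0,0]],
  [[0,0,-1],[0,0,0]],
  [[-0.7,0,-1],[0,0,0]],
  [[-0.7,0,-1],[0,0,0]],
  [[-0.6,0,-1],[0,0,0]],
])

```text
time_s: 11.75
position: [0.3884, -0.3139, 0.1453]
tool_rot: [0.975, 0.222, 0.0, 0.0]
ft_force: [0.6, -0.1, -0.7]
gripper_width: 0.701
finger_force: 0.0
```

>>> servo_tool([
  [[0,0,0],[0,0,0]],
  [[0,0,0],[0,0,0]],
])

```text
time_s: 11.92
position: [0.3896, -0.3149, 0.1459]
tool_rot: [0.975, 0.221, 0.002, 0.002]
ft_force: [0.6, 0.1, -0.3]
gripper_width: 0.701
finger_force: 0.0
```

```bash
python3 - <<'E'
from h import *
c=cam('wrist')
print(drect(c,.434,-.292,.0045,.0145,.09),drect(c,.434,-.292,.019,.03))
cv2.imwrite('pics/o3.png',ortho(c,.434,-.292,.08,.016,2500))
E
python3 go.py .437 -.076 .15 18
```

```text
(array([ 433.9, -292.1,  121.5,   56.1,   25.4]), 3262, 0.0091) (array([ 435.2, -292.9,  103.4,   27.8,   25.6]), 1777, 0.0249)
t 11.97 pos [ 0.3892 -0.3139  0.1439] yaw_y -64.45 tilt [ 0.0012 -0.0005] F [ 0.1  0.5 -0.6] w 65.8 ff 0.0
turn units -16.49  shift units [ 8.46  4.76 -0.24]
```

View pics/o3.png

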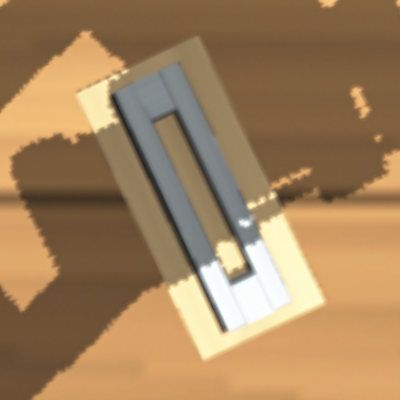

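The crop shows the clamp inside its silhouette on the long board, parallel to it. The measured offset is about 1 mm, so it is good. Next is the short clamp.

>>> servo_tool([
  [[0,0,0],[0,0,-1]],
  [[0,0,0],[0,0,-1]],
  [[0,0,0],[0,0,-1]],
  [[0,0,0],[0,0,-1]],
  [[0,0,0],[0,0,-1]],
])

```text
time_s: 12.38
position: [0.3887, -0.3124, 0.141]
tool_rot: [0.903, 0.43, -0.001, -0.002]
ft_force: [-0.2, 0.4, -0.4]
gripper_width: 0.7
finger_force: 0.0
```

>>> servo_tool([
  [[0,0,0],[0,0,-1]],
  [[0,0,0],[0,0,-1]],
  [[0,0,0],[0,0,-1]],
  [[0,0,0],[0,0,-1]],
  [[0,0,0],[0,0,-1]],
])

```text
time_s: 12.8
position: [0.3887, -0.3124, 0.1409]
tool_rot: [0.789, 0.615, -0.0, -0.002]
ft_force: [-0.2, 0.1, 0.8]
gripper_width: 0.701
finger_force: 0.0
```

>>> servo_tool([
  [[0,0,0],[0,0,-1]],
  [[0,0,0],[0,0,-1]],
  [[0,0,0],[0,0,-1]],
  [[0,0,0],[0,0,-1]],
  [[0,0,0],[0,0,-1]],
])

```text
time_s: 13.22
position: [0.3888, -0.3124, 0.1409]
tool_rot: [0.637, 0.771, 0.0, -0.002]
ft_force: [-0.4, 0.2, 0.4]
gripper_width: 0.699
finger_force: 0.0
```

>>> servo_tool([
  [[0,0,0],[0,0,-1]],
  [[0.4,0.3,0],[0,0,-0.49]],
  [[0.9,0.5,0],[0,0,0]],
  [[0.9,0.5,0],[0,0,0]],
  [[0.9,0.5,0],[0,0,0]],
])

```text
time_s: 13.63
position: [0.4081, -0.2238, 0.1417]
tool_rot: [0.588, 0.809, 0.0, -0.002]
ft_force: [0.5, -0.3, -0.8]
gripper_width: 0.7
finger_force: 0.0
```

>>> servo_tool([
  [[0.9,0.5,0],[0,0,0]],
  [[0.9,0.5,0],[0,0,0]],
  [[0.9,0.5,0],[0,0,0]],
  [[0.9,0.5,0],[0,0,0]],
  [[0.9,0.5,0],[0,0,0]],
])

```text
time_s: 14.05
position: [0.4323, -0.0972, 0.142]
tool_rot: [0.587, 0.809, 0.0, -0.001]
ft_force: [1.0, -1.2, -1.2]
gripper_width: 0.698
finger_force: 0.0
```

>>> servo_tool([
  [[0.8,0.4,0],[0,0,0]],
  [[0,0,0],[0,0,0]],
  [[0,0,0],[0,0,0]],
])

```text
time_s: 14.3
position: [0.4357, -0.0761, 0.1423]
tool_rot: [0.586, 0.81, -0.0, -0.001]
ft_force: [-0.3, -0.7, 0.3]
gripper_width: 0.699
finger_force: 0.0
```

```bash
python3 - <<'E'
from h import *
c=cam('wrist')
print(drect(c,.44,-.074,.012,.022,.06)); print(drect(c,.65,-.08,.0055,.0125,.075))
E
python3 go.py .437 -.076 .15 18
```

```text
(array([438.2, -77.2,  67.7,  27.7, -71.7]), 1070, 0.017)
(array([638.6, -80.8,  56.4,  56.1,  53.4]), 1197, 0.009)
t 14.35 pos [ 0.4357 -0.0771  0.1425] yaw_y 18.12 tilt [-0.0018  0.0003] F [1.  0.5 0.2] w 65.6 ff 0.0
turn units 0.02  shift units [ 0.03  0.06 -0.3 ]
```

>>> servo_tool([
  [[-0.03,0.09,0.8],[0,0,-0.04]],
  [[0,0,1],[0,0,0]],
  [[0,0,1],[0,0,0]],
  [[0,0,1],[0,0,0]],
  [[0,0,0.7],[0,0,0]],
])

```text
time_s: 14.77
position: [0.4369, -0.0784, 0.0282]
tool_rot: [0.587, 0.81, -0.001, -0.002]
ft_force: [0.0, -0.5, -0.3]
gripper_width: 0.697
finger_force: 0.0
```

>>> servo_tool([
  [[0,0,0.4],[0,0,0]],
  [[0,0,0.3],[0,0,0]],
  [[0,0,0.2],[0,0,0]],
  [[0,0,0],[0,0,0]],
  [[0,0,0],[0,0,0]],
])

```text
time_s: 15.18
position: [0.4392, -0.0783, 0.0092]
tool_rot: [0.586, 0.81, 0.0, 0.001]
ft_force: [0.3, 0.5, 0.7]
gripper_width: 0.698
finger_force: 0.0
```

```bash
python3 go.py .4382 -.0772 .004 18.3
```

```text
t 15.18 pos [ 0.4392 -0.0783  0.0092] yaw_y 18.21 tilt [ 0.0013 -0.0003] F [0.3 0.5 0.7] w 65.6 ff 0.0
turn units -0.02  shift units [ 0.05 -0.02  0.21]
```

>>> servo_tool([
  [[0.05,-0.02,0.21],[0,0,0]],
  [[0,0,0],[0,0,0]],
  [[0,0,0],[0,0,0]],
  [[0,0,0],[0,0,0]],
  [[0,0,0],[0,0,0]],
], grip=0.1)

```text
time_s: 15.6
position: [0.438, -0.0769, 0.0036]
tool_rot: [0.586, 0.81, 0.0, 0.0]
ft_force: [-0.4, -0.0, 0.1]
gripper_width: 0.384
finger_force: 0.0
```

>>> servo_tool([
  [[0,0,0],[0,0,0]],
  [[0,0,0],[0,0,0]],
  [[0,0,0],[0,0,0]],
  [[0,0,0],[0,0,0]],
])

```text
time_s: 15.93
position: [0.438, -0.0769, 0.0035]
tool_rot: [0.586, 0.81, 0.0, 0.0]
ft_force: [0.4, -0.3, 1.8]
gripper_width: 0.296
finger_force: 30.0
```

```bash
python3 go.py .4382 -.0772 .004 18.3
```

```text
t 15.93 pos [ 0.438  -0.0769  0.0035] yaw_y 18.23 tilt [0.0008 0.0001] F [ 0.4 -0.3  1.8] w 27.8 ff 30.0
turn units -0.01  shift units [-0.01  0.   -0.02]
```

>>> servo_tool([
  [[0,0,-0.3],[0,0,0]],
  [[0,0,-0.7],[0,0,0]],
  [[0,0,-1],[0,0,-1]],
  [[0,0,-1],[0,0,-1]],
  [[0,0,-1],[0,0,-1]],
])

```text
time_s: 16.35
position: [0.4369, -0.0767, 0.1041]
tool_rot: [0.473, 0.881, -0.0, -0.001]
ft_force: [-0.1, -0.4, -2.0]
gripper_width: 0.299
finger_force: 30.0
```

>>> servo_tool([
  [[0,0,-1],[0,0,-1]],
  [[0,0,-0.9],[0,0,-1]],
  [[0,0,0],[0,0,-1]],
  [[0,0,0],[0,0,-1]],
  [[0,0,0],[0,0,0]],
])

```text
time_s: 16.77
position: [0.4376, -0.0769, 0.1514]
tool_rot: [0.315, 0.949, -0.0, 0.0]
ft_force: [-0.1, 0.7, -2.3]
gripper_width: 0.292
finger_force: 30.0
```

```bash
python3 go.py .713 -.135 .15 53.4
```

```text
t 16.77 pos [ 0.4376 -0.0769  0.1514] yaw_y 53.31 tilt [ 0.0004 -0.0003] F [-0.1  0.7 -2.3] w 27.4 ff 30.0
turn units -0.02  shift units [-10.23   4.7    0.05]
```

>>> servo_tool([
  [[-1,0.47,0],[0,0,0]],
  [[-1,0.47,0],[0,0,0]],
  [[-1,0.47,0],[0,0,0]],
  [[-1,0.47,0],[0,0,0]],
  [[-1,0.47,0],[0,0,0]],
])

```text
time_s: 17.18
position: [0.5736, -0.1048, 0.1499]
tool_rot: [0.317, 0.949, -0.0, -0.001]
ft_force: [0.6, 0.6, -0.6]
gripper_width: 0.299
finger_force: 30.0
```

>>> servo_tool([
  [[-1,0.47,0],[0,0,0]],
  [[-1,0.47,0],[0,0,0]],
  [[-1,0.47,0],[0,0,0]],
  [[-1,0.47,0],[0,0,0]],
  [[-1,0.47,0],[0,0,0]],
])

```text
time_s: 17.6
position: [0.7089, -0.1326, 0.1494]
tool_rot: [0.317, 0.949, -0.0, -0.001]
ft_force: [0.8, 0.2, -1.1]
gripper_width: 0.295
finger_force: 30.0
```

>>> servo_tool([
  [[0,0,0],[0,0,0]],
  [[0,0,0],[0,0,0]],
  [[0,0,0],[0,0,0]],
])

```text
time_s: 17.85
position: [0.7074, -0.1322, 0.1496]
tool_rot: [0.316, 0.949, -0.0, -0.001]
ft_force: [-1.1, 0.7, -0.8]
gripper_width: 0.293
finger_force: 30.0
```

```bash
python3 - <<'E'
from h import *
c=cam('wrist')
print(drect(c,.645,-.084,.0055,.0125,.065),rect(c,.645,-.084,.008,'dark'))
cv2.imwrite('pics/o4.png',ortho(c,.645,-.084,.08,.008,2500))
E
python3 go.py .645 -.084 .03 53.4
```

```text
(array([654. , -91.8,  91.7,  56.1, -36.4]), 3849, 0.0091) (array([654.1, -91.4,  71.9,  31.4, -36.4]), 1822.2499999999998)
t 17.9 pos [ 0.7074 -0.1322  0.1506] yaw_y 53.18 tilt [-0.0012  0.0004] F [-0.1 -0.5 -1.2] w 27.3 ff 30.0
turn units -0.04  shift units [3.15 0.06 4.82]
```

View pics/o4.png

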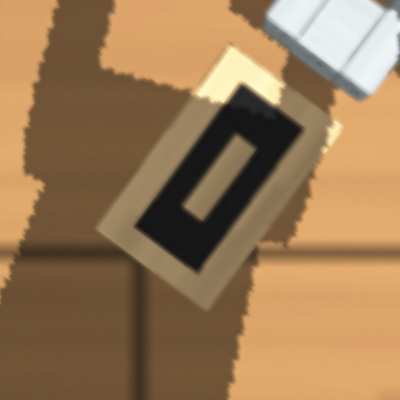

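The crop shows the whole short board with its silhouette centred near (219,180). Both the depth and dark rectangles give (654.0,-91.6), yaw -36.4°.

```bash
python3 go.py .654 -.0916 .03 53.6
```

```text
t 17.9 pos [ 0.7074 -0.1322  0.1506] yaw_y 53.18 tilt [-0.0012  0.0004] F [-0.1 -0.5 -1.2] w 27.3 ff 30.0
turn units -0.08  shift units [2.68 0.04 4.82]
```

>>> servo_tool([
  [[0.7,0.01,0.5],[0,0,-0.08]],
  [[0.7,0.01,1],[0,0,0]],
  [[0.7,0.01,1],[0,0,0]],
  [[0.58,0.01,1],[0,0,0]],
  [[0,0,0.7],[0,0,0]],
])

```text
time_s: 18.32
position: [0.6507, -0.0892, 0.0444]
tool_rot: [0.312, 0.95, 0.0, -0.002]
ft_force: [0.2, 0.6, -2.0]
gripper_width: 0.3
finger_force: 30.0
```

>>> servo_tool([
  [[0,0,0.4],[0,0,0]],
  [[0,0,0.22],[0,0,0]],
  [[0,0,0],[0,0,0]],
  [[0,0,0],[0,0,0]],
])

```text
time_s: 18.65
position: [0.6559, -0.0923, 0.0318]
tool_rot: [0.312, 0.95, 0.0, 0.001]
ft_force: [0.5, -0.5, -1.5]
gripper_width: 0.294
finger_force: 30.0
```

```bash
python3 go.py .654 -.0916 .0115 53.6
```

```text
t 18.65 pos [ 0.6559 -0.0923  0.0318] yaw_y 53.6 tilt [ 0.0025 -0.0006] F [ 0.5 -0.5 -1.5] w 27.7 ff 30.0
turn units 0.0  shift units [ 0.08 -0.02  0.81]
```

>>> servo_tool([
  [[0.04,-0.01,0.3],[0,0,0]],
  [[0,0,0.2],[0,0,0]],
  [[0,0,0.15],[0,0,0]],
  [[0,0,0.08],[0,0,0]],
  [[0,0,0],[0,0,0]],
])

```text
time_s: 19.07
position: [0.6541, -0.0914, 0.0118]
tool_rot: [0.312, 0.95, 0.0, -0.0]
ft_force: [-0.4, -0.0, -1.0]
gripper_width: 0.292
finger_force: 30.0
```

```bash
python3 go.py .654 -.0916 .0115 53.6
```

```text
t 19.07 pos [ 0.6541 -0.0914  0.0118] yaw_y 53.63 tilt [-0.0002  0.0001] F [-0.4 -0.  -1. ] w 27.4 ff 30.0
turn units 0.01  shift units [-0.   -0.01  0.01]
```

>>> servo_tool([
  [[0,0,0.03],[0,0,0]],
  [[0,0,0],[0,0,0]],
])

```text
time_s: 19.23
position: [0.6543, -0.0914, 0.0116]
tool_rot: [0.312, 0.95, 0.0, 0.0]
ft_force: [-1.3, -0.3, -0.2]
gripper_width: 0.295
finger_force: 30.0
```

>>> servo_tool([
  [[0,0,0],[0,0,0]],
  [[0,0,0],[0,0,0]],
  [[0,0,0],[0,0,0]],
  [[0,0,0],[0,0,0]],
  [[0,0,-0.3],[0,0,0]],
], grip=0.9)

```text
time_s: 19.65
position: [0.6528, -0.0911, 0.0171]
tool_rot: [0.312, 0.95, -0.0, -0.002]
ft_force: [0.1, -0.7, -0.5]
gripper_width: 0.611
finger_force: 0.0
```

>>> servo_tool([
  [[0,0,-1],[0,0,0]],
  [[0,0,-1],[0,0,0]],
  [[-0.6,0,-1],[0,0,0]],
  [[-0.6,0,-1],[0,0,0]],
  [[-0.6,0,-1],[0,0,0]],
])

```text
time_s: 20.07
position: [0.6906, -0.1181, 0.146]
tool_rot: [0.312, 0.95, 0.0, 0.001]
ft_force: [1.4, 1.3, -0.9]
gripper_width: 0.897
finger_force: 0.0
```

>>> servo_tool([
  [[0,0,0],[0,0,0]],
  [[0,0,0],[0,0,0]],
])

```text
time_s: 20.23
position: [0.6917, -0.1187, 0.1465]
tool_rot: [0.312, 0.95, 0.0, 0.002]
ft_force: [-0.4, -0.5, -0.1]
gripper_width: 0.901
finger_force: 0.0
```

```bash
python3 - <<'E'
from h import *
c=cam('wrist')
print(drect(c,.654,-.0916,.0045,.0145,.065),drect(c,.654,-.0916,.019,.03,.065))
E
python3 go.py .44 .257 .19 110
```

```text
(array([653.8, -91.7,  90.7,  56. , -36.5]), 2484, 0.0091) (array([652.9, -93. ,  67.5,  27.6, -36.3]), 1252, 0.0249)
t 20.28 pos [ 0.6903 -0.118   0.144 ] yaw_y 53.62 tilt [0.0004 0.0002] F [-0.7  0.  -0.4] w 84.9 ff 0.0
turn units -11.28  shift units [ 4.28 17.52 -1.84]
```

The short clamp is on its board, offset about 1.5 mm at yaw 0.2°. Next is the V-block.

>>> servo_tool([
  [[0,0,-0.4],[0,0,-1]],
  [[0,0,-0.4],[0,0,-1]],
  [[0,0,-0.4],[0,0,-1]],
  [[0,0,-0.4],[0,0,-1]],
  [[0,0,-0.2],[0,0,-1]],
])

```text
time_s: 20.7
position: [0.6892, -0.1173, 0.1876]
tool_rot: [0.097, 0.995, 0.0, -0.001]
ft_force: [0.0, 0.6, 1.3]
gripper_width: 0.9
finger_force: 0.0
```

>>> servo_tool([
  [[0,0,0],[0,0,-1]],
  [[0,0,0],[0,0,-1]],
  [[0,0,0],[0,0,-1]],
  [[0,0,0],[0,0,-1]],
  [[0,0,0],[0,0,-1]],
])

```text
time_s: 21.12
position: [0.6887, -0.1171, 0.1859]
tool_rot: [-0.121, 0.993, 0.001, -0.002]
ft_force: [0.3, -0.5, 0.0]
gripper_width: 0.899
finger_force: 0.0
```

>>> servo_tool([
  [[0,0.5,0],[0,0,-1]],
  [[0.2,1,0],[0,0,-0.28]],
  [[0.25,1,0],[0,0,0]],
  [[0.25,1,0],[0,0,0]],
  [[0.25,1,0],[0,0,0]],
])

```text
time_s: 21.53
position: [0.6288, -0.0183, 0.1858]
tool_rot: [-0.174, 0.985, 0.001, -0.002]
ft_force: [0.6, -0.5, 0.1]
gripper_width: 0.9
finger_force: 0.0
```

>>> servo_tool([
  [[0.25,1,0],[0,0,0]],
  [[0.25,1,0],[0,0,0]],
  [[0.25,1,0],[0,0,0]],
  [[0.25,1,0],[0,0,0]],
  [[0.25,1,0],[0,0,0]],
])

```text
time_s: 21.95
position: [0.5564, 0.0882, 0.1862]
tool_rot: [-0.174, 0.985, 0.0, -0.002]
ft_force: [0.2, 0.4, 0.0]
gripper_width: 0.9
finger_force: 0.0
```

>>> servo_tool([
  [[0.25,1,0],[0,0,0]],
  [[0.25,1,0],[0,0,0]],
  [[0.25,1,0],[0,0,0]],
  [[0.25,1,0],[0,0,0]],
  [[0.25,1,0],[0,0,0]],
])

```text
time_s: 22.37
position: [0.4841, 0.1945, 0.1862]
tool_rot: [-0.174, 0.985, -0.0, -0.002]
ft_force: [-0.5, -0.0, 1.0]
gripper_width: 0.896
finger_force: 0.0
```

>>> servo_tool([
  [[0.25,1,0],[0,0,0]],
  [[0.25,1,0],[0,0,0]],
  [[0.1,0.5,0],[0,0,0]],
  [[0,0,0],[0,0,0]],
  [[0,0,0],[0,0,0]],
])

```text
time_s: 22.78
position: [0.4508, 0.247, 0.1876]
tool_rot: [-0.175, 0.985, -0.001, -0.001]
ft_force: [-0.4, -0.1, 0.1]
gripper_width: 0.898
finger_force: 0.0
```

```bash
python3 - <<'E'
from h import *
c=cam('wrist')
print(drect(c,.444,.26,.030,.05,.06)); print(drect(c,.444,.26,.012,.05,.06));print(drect(c,.444,.26,.038,.05,.06)); 
print(drect(c,.65,.11,.0055,.0125,.075),drect(c,.44,.117,.03,.07,.04))
cv2.imwrite('pics/w5.png',c['image'])
E
python3 go.py .44 .257 .19 110
```

```text
(array([445.1, 256.6,  60.6,  44.8,  19.7]), 1514, 0.0396)
(array([445.1, 256.5,  60.5,  45. ,  20. ]), 1767, 0.0383)
(array([445.1, 256.6,  60.6,  44.8,  19.7]), 904, 0.0407)
(array([624.2, 115.8,  42.6,  31.8, -66. ]), 377, 0.009) (array([437. , 105. ,  40.3,  40.2, -69.8]), 998, 0.0494)
t 22.83 pos [0.4514 0.2465 0.1879] yaw_y 110.03 tilt [-0.001  -0.0013] F [-0.1 -0.4  0.2] w 85.1 ff 0.0
turn units 0.01  shift units [ 0.28  0.55 -0.09]
```

View pics/w5.png

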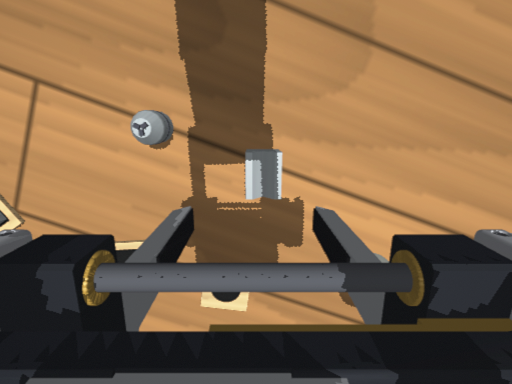

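The wrist view shows the V-block at (263,173) under the gripper with its groove along the tool x axis, and the chuck at (150,127). The V-block's depth rectangle is 60.6 x 44.8 mm.

```bash
python3 go.py .4451 .2566 .008 109.8
```

```text
t 22.83 pos [0.4514 0.2465 0.1879] yaw_y 110.03 tilt [-0.001  -0.0013] F [-0.1 -0.4  0.2] w 85.1 ff 0.0
turn units 0.05  shift units [0.1  0.46 7.19]
```

>>> servo_tool([
  [[0.1,0.46,0.3],[0,0,0.05]],
  [[0,0,0.8],[0,0,0]],
  [[0,0,1],[0,0,0]],
  [[0,0,1],[0,0,0]],
  [[0,0,0.6],[0,0,0]],
])

```text
time_s: 23.25
position: [0.4447, 0.2552, 0.0931]
tool_rot: [-0.171, 0.985, -0.001, -0.002]
ft_force: [-0.1, -0.3, 0.1]
gripper_width: 0.904
finger_force: 0.0
```

>>> servo_tool([
  [[0,0,0.3],[0,0,0]],
  [[0,0,0],[0,0,0]],
  [[0,0,0],[0,0,0]],
])

```text
time_s: 23.5
position: [0.4459, 0.2565, 0.089]
tool_rot: [-0.171, 0.985, -0.0, 0.0]
ft_force: [-0.2, -0.7, 0.4]
gripper_width: 0.898
finger_force: 0.0
```

```bash
python3 go.py .4451 .2566 .008 109.8
```

```text
t 23.5 pos [0.4459 0.2565 0.089 ] yaw_y 109.71 tilt [ 0.0001 -0.0001] F [-0.2 -0.7  0.4] w 84.4 ff 0.0
turn units -0.02  shift units [0.03 0.01 3.24]
```

>>> servo_tool([
  [[0.03,0,0.6],[0,0,0]],
  [[0,0,0.8],[0,0,0]],
  [[0,0,0.8],[0,0,0]],
  [[0,0,0.6],[0,0,0]],
  [[0,0,0.3],[0,0,0]],
])

```text
time_s: 23.92
position: [0.4447, 0.2567, 0.0109]
tool_rot: [-0.172, 0.985, -0.0, 0.0]
ft_force: [0.2, -0.6, 0.2]
gripper_width: 0.898
finger_force: 0.0
```

>>> servo_tool([
  [[0,0,0.1],[0,0,0]],
  [[0,0,0],[0,0,0]],
  [[0,0,0],[0,0,0]],
  [[0,0,0],[0,0,0]],
  [[0,0,0],[0,0,0]],
], grip=0.2)

```text
time_s: 24.33
position: [0.4454, 0.2574, 0.0101]
tool_rot: [-0.172, 0.985, 0.0, 0.001]
ft_force: [-0.1, 0.1, -0.3]
gripper_width: 0.581
finger_force: 0.0
```

>>> servo_tool([
  [[0,0,0],[0,0,0]],
  [[0,0,0],[0,0,0]],
  [[0,0,0],[0,0,0]],
  [[0,0,0],[0,0,0]],
  [[0,0,0],[0,0,0]],
])

```text
time_s: 24.75
position: [0.4449, 0.2577, 0.0096]
tool_rot: [-0.172, 0.985, 0.001, 0.001]
ft_force: [-1.3, 2.5, 4.1]
gripper_width: 0.481
finger_force: 30.0
```

```bash
python3 go.py .4451 .2566 .008 109.8
```

```text
t 24.75 pos [0.4449 0.2577 0.0096] yaw_y 109.79 tilt [0.0012 0.0016] F [-1.3  2.5  4.1] w 45.2 ff 30.0
turn units -0.0  shift units [ 0.01 -0.04  0.06]
```

>>> servo_tool([
  [[0,0,-0.3],[0,0,0]],
  [[0,0,-0.6],[0,0,0]],
  [[0,0,-1],[0,0,0]],
  [[0,0,-1],[0,0,1]],
  [[0,0,-1],[0,0,1]],
])

```text
time_s: 25.17
position: [0.4427, 0.2554, 0.1047]
tool_rot: [-0.083, 0.997, -0.002, -0.003]
ft_force: [-0.1, 0.8, -5.3]
gripper_width: 0.476
finger_force: 30.0
```

>>> servo_tool([
  [[0,0,-1],[0,0,1]],
  [[0,0,-0.8],[0,0,1]],
  [[0,0,-0.4],[0,0,1]],
  [[0,0,0],[0,0,1]],
  [[0,0,0],[0,0,1]],
])

```text
time_s: 25.58
position: [0.4439, 0.256, 0.1605]
tool_rot: [0.135, 0.991, -0.001, -0.001]
ft_force: [0.6, 0.2, -6.2]
gripper_width: 0.478
finger_force: 30.0
```

>>> servo_tool([
  [[0,0,0],[0,0,1]],
  [[0,0,0],[0,0,1]],
  [[0,0,0],[0,0,1]],
  [[0,0,0],[0,0,1]],
  [[0,0,0],[0,0,1]],
])

```text
time_s: 26.0
position: [0.4431, 0.2556, 0.1588]
tool_rot: [0.346, 0.938, -0.002, -0.002]
ft_force: [-0.1, 0.1, -5.8]
gripper_width: 0.479
finger_force: 30.0
```

>>> servo_tool([
  [[0,0,0],[0,0,1]],
  [[0,0,0],[0,0,1]],
  [[0,0,0],[0,0,1]],
  [[0,0,0],[0,0,1]],
  [[0,0,0],[0,0,1]],
])

```text
time_s: 26.42
position: [0.4431, 0.2556, 0.1588]
tool_rot: [0.541, 0.841, -0.003, -0.001]
ft_force: [-0.4, -0.3, -5.1]
gripper_width: 0.475
finger_force: 30.0
```

>>> servo_tool([
  [[0,0,0],[0,0,0.26]],
  [[0,0,0],[0,0,0]],
])

```text
time_s: 26.58
position: [0.4435, 0.256, 0.1594]
tool_rot: [0.548, 0.836, -0.002, -0.001]
ft_force: [0.7, 0.5, -5.9]
gripper_width: 0.477
finger_force: 30.0
```

```bash
python3 go.py .69 .016 .16 23.5
```

```text
t 26.58 pos [0.4435 0.256  0.1594] yaw_y 23.52 tilt [-0.0034 -0.0023] F [ 0.7  0.5 -5.9] w 44.9 ff 30.0
turn units 0.0  shift units [-12.74   5.21  -0.02]
```

>>> servo_tool([
  [[-0.5,0.2,0],[0,0,0]],
  [[-1,0.41,0],[0,0,0]],
  [[-1,0.41,0],[0,0,0]],
  [[-1,0.41,0],[0,0,0]],
  [[-1,0.41,0],[0,0,0]],
])

```text
time_s: 27.0
position: [0.5324, 0.1702, 0.1607]
tool_rot: [0.548, 0.837, -0.001, 0.0]
ft_force: [0.7, 0.6, -5.8]
gripper_width: 0.48
finger_force: 30.0
```

>>> servo_tool([
  [[-1,0.41,0],[0,0,0]],
  [[-1,0.41,0],[0,0,0]],
  [[-1,0.41,0],[0,0,0]],
  [[-1,0.41,0],[0,0,0]],
  [[-1,0.41,0],[0,0,0]],
])

```text
time_s: 27.42
position: [0.6292, 0.0756, 0.1603]
tool_rot: [0.548, 0.836, -0.001, -0.0]
ft_force: [0.6, -0.0, -5.6]
gripper_width: 0.481
finger_force: 30.0
```

>>> servo_tool([
  [[-1,0.41,0],[0,0,0]],
  [[-1,0.41,0],[0,0,0]],
  [[-1,0.41,0],[0,0,0]],
  [[-0.3,0.1,0],[0,0,0]],
  [[0,0,0],[0,0,0]],
])

```text
time_s: 27.83
position: [0.6926, 0.012, 0.1592]
tool_rot: [0.55, 0.835, -0.001, -0.001]
ft_force: [-0.7, -0.3, -6.1]
gripper_width: 0.472
finger_force: 30.0
```

>>> servo_tool([
  [[0,0,0],[0,0,0]],
  [[0,0,0],[0,0,0]],
])

```text
time_s: 28.0
position: [0.6909, 0.0161, 0.1608]
tool_rot: [0.548, 0.837, -0.0, -0.001]
ft_force: [-0.8, 0.3, -5.4]
gripper_width: 0.476
finger_force: 30.0
```

```bash
python3 - <<'E'
from h import *
c=cam('wrist')
print(drect(c,.65,.108,.0055,.0125,.06),rect(c,.65,.108,.008,'dark',.05))
print(drect(c,.632,.269,.0055,.0125,.06),rect(c,.632,.269,.008,'dark',.05))
cv2.imwrite('pics/o6.png',np.hstack([ortho(c,.65,.108,.08,.008,2500),ortho(c,.632,.269,.08,.008,2500)]))
E
python3 go.py .65 .1075 .05 23.5
```

```text
(array([649.3, 106.8,  85.7,  70. , -66.3]), 4535, 0.0091) (array([649.7, 106.6,  62.8,  47.9, -66.3]), 2932.5)
(array([0., 0., 0., 0., 0.]), 0, nan) (array([632.2, 269.2,  99.5,  99.5, -90. ]), 9938.750000000002)
t 28.05 pos [0.6909 0.0164 0.1612] yaw_y 23.57 tilt [-0.0009  0.0005] F [-0.1  0.1 -5. ] w 44.8 ff 30.0
turn units 0.01  shift units [ 3.99 -0.05  4.45]
  return _methods._mean(a, axis=axis, dtype=dtype,
  ret = ret.dtype.type(ret / rcount)
```

View pics/o6.png

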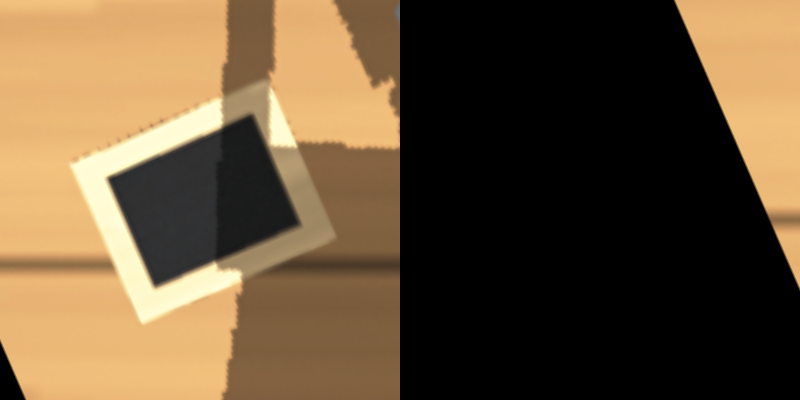

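The crop shows the whole V board and its dark rectangle, centre (649.5,106.7), yaw -66.3°.

```bash
python3 go.py .6495 .1067 .045 23.7
```

```text
t 28.05 pos [0.6909 0.0164 0.1612] yaw_y 23.57 tilt [-0.0009  0.0005] F [-0.1  0.1 -5. ] w 44.8 ff 30.0
turn units -0.03  shift units [ 3.97 -0.06  4.65]
```

>>> servo_tool([
  [[0.6,-0.01,0],[0,0,-0.03]],
  [[0.9,-0.02,0.5],[0,0,0]],
  [[0.9,-0.02,0.8],[0,0,0]],
  [[0.9,-0.01,1],[0,0,0]],
  [[0.67,0,1],[0,0,0]],
])

```text
time_s: 28.47
position: [0.6491, 0.1096, 0.0796]
tool_rot: [0.546, 0.838, 0.001, 0.0]
ft_force: [-0.7, -0.0, -4.8]
gripper_width: 0.477
finger_force: 30.0
```

>>> servo_tool([
  [[0,0,0.8],[0,0,0]],
  [[0,0,0.5],[0,0,0]],
  [[0,0,0],[0,0,0]],
  [[0,0,0],[0,0,0]],
])

```text
time_s: 28.8
position: [0.65, 0.1062, 0.0463]
tool_rot: [0.547, 0.837, -0.0, -0.0]
ft_force: [0.2, 0.0, -4.4]
gripper_width: 0.475
finger_force: 30.0
```

```bash
python3 go.py .6495 .1067 .0180 23.7
```

```text
t 28.8 pos [0.65   0.1062 0.0463] yaw_y 23.67 tilt [-0.0007 -0.    ] F [ 0.2  0.  -4.4] w 44.7 ff 30.0
turn units -0.01  shift units [ 0.03 -0.01  1.13]
```

>>> servo_tool([
  [[0.02,0,0.4],[0,0,0]],
  [[0,0,0.35],[0,0,0]],
  [[0,0,0.2],[0,0,0]],
  [[0,0,0.12],[0,0,0]],
  [[0,0,0.03],[0,0,0]],
])

```text
time_s: 29.22
position: [0.6499, 0.1059, 0.0178]
tool_rot: [0.548, 0.837, -0.0, -0.001]
ft_force: [0.4, -0.1, -6.8]
gripper_width: 0.477
finger_force: 30.0
```

>>> servo_tool([
  [[0,0,0],[0,0,0]],
])

```text
time_s: 29.3
position: [0.6503, 0.106, 0.0184]
tool_rot: [0.547, 0.837, -0.0, -0.0]
ft_force: [0.1, -0.3, -5.8]
gripper_width: 0.475
finger_force: 30.0
```

```bash
python3 go.py .6495 .1067 .0180 23.7
```

```text
t 29.3 pos [0.6503 0.106  0.0184] yaw_y 23.61 tilt [-0.0004  0.0001] F [ 0.1 -0.3 -5.8] w 44.6 ff 30.0
turn units -0.02  shift units [ 0.04 -0.02  0.02]
```

>>> servo_tool([
  [[0.03,-0.02,0.03],[0,0,0]],
  [[0,0,0.03],[0,0,0]],
  [[0,0,0],[0,0,0]],
])

```text
time_s: 29.55
position: [0.6499, 0.1069, 0.0177]
tool_rot: [0.547, 0.837, 0.0, 0.0]
ft_force: [0.2, 0.4, -4.8]
gripper_width: 0.476
finger_force: 30.0
```

>>> servo_tool([
  [[0,0,0],[0,0,0]],
  [[0,0,0],[0,0,0]],
  [[0,0,0],[0,0,0]],
  [[0,0,0],[0,0,0]],
  [[0,0,0],[0,0,0]],
], grip=0.9)

```text
time_s: 29.97
position: [0.6502, 0.1068, 0.0182]
tool_rot: [0.547, 0.837, 0.001, 0.001]
ft_force: [-0.9, 0.2, -0.2]
gripper_width: 0.793
finger_force: 0.0
```

>>> servo_tool([
  [[0,0,-0.5],[0,0,0]],
  [[0,0,-1],[0,0,0]],
  [[0,0,-1],[0,0,0]],
  [[-0.6,0,-1],[0,0,0]],
  [[-0.6,0,-1],[0,0,0]],
])

```text
time_s: 30.38
position: [0.6616, 0.0797, 0.1323]
tool_rot: [0.547, 0.837, 0.0, 0.0]
ft_force: [0.7, -1.5, 0.2]
gripper_width: 0.892
finger_force: 0.0
```

>>> servo_tool([
  [[-0.6,0,-1],[0,0,0]],
  [[0,0,0],[0,0,0]],
  [[0,0,0],[0,0,0]],
])

```text
time_s: 30.63
position: [0.6691, 0.065, 0.158]
tool_rot: [0.548, 0.837, 0.002, 0.002]
ft_force: [0.1, 0.1, 0.5]
gripper_width: 0.901
finger_force: 0.0
```

```bash
python3 - <<'E'
from h import *
c=cam('wrist')
print(drect(c,.65,.107,.0045,.0145,.06),drect(c,.65,.107,.030,.06,.06))
cv2.imwrite('pics/o7.png',ortho(c,.65,.107,.08,.008,2500))
E
python3 go.py .437 .107 .2 0
```

```text
(array([649.5, 106.3,  84.5,  70. , -66.4]), 1741, 0.009) (array([649.5, 104.3,  59.4,  45. , -66.1]), 2324, 0.0465)
t 30.68 pos [0.6677 0.0656 0.1554] yaw_y 23.61 tilt [0.0012 0.0006] F [ 0.6  0.8 -0.8] w 84.7 ff 0.0
turn units 4.72  shift units [ 1.65 -9.23 -1.78]
```

View pics/o7.png

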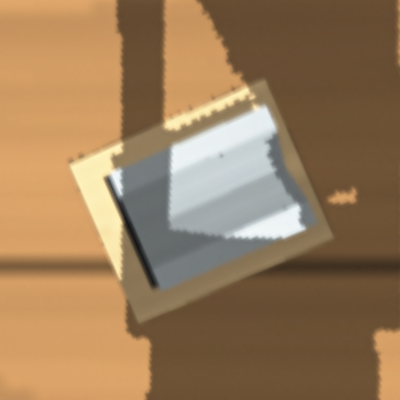

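The crop shows the V-block inside its rectangle, parallel to it. A roughly 3 mm dark strip at (132,235) against the nominal 2 mm means it is off by 1–2 mm, which is fine. Next is the chuck, keeping the same yaw.

```bash
python3 go.py .437 .107 .2 23.6
```

```text
t 30.68 pos [0.6677 0.0656 0.1554] yaw_y 23.61 tilt [0.0012 0.0006] F [ 0.6  0.8 -0.8] w 84.7 ff 0.0
turn units 0.0  shift units [ 5.21 -7.79 -1.78]
```

>>> servo_tool([
  [[0,0,-0.5],[0,0,0]],
  [[0.6,-0.9,-1],[0,0,0]],
  [[0.6,-0.9,-0.3],[0,0,0]],
  [[0.6,-0.9,0],[0,0,0]],
  [[0.6,-0.9,0],[0,0,0]],
])

```text
time_s: 31.1
position: [0.5595, 0.0853, 0.1996]
tool_rot: [0.547, 0.837, -0.0, -0.001]
ft_force: [0.0, -1.0, 0.6]
gripper_width: 0.898
finger_force: 0.0
```

>>> servo_tool([
  [[0.6,-0.9,0],[0,0,0]],
  [[0.6,-0.9,0],[0,0,0]],
  [[0.6,-0.9,0],[0,0,0]],
  [[0.6,-0.9,0],[0,0,0]],
  [[0.4,-0.6,0],[0,0,0]],
])

```text
time_s: 31.52
position: [0.4336, 0.1074, 0.1988]
tool_rot: [0.547, 0.837, -0.001, -0.001]
ft_force: [0.1, 0.1, 0.3]
gripper_width: 0.903
finger_force: 0.0
```

>>> servo_tool([
  [[0,0,0],[0,0,0]],
  [[0,0,0],[0,0,0]],
  [[0,0,0],[0,0,0]],
])

```text
time_s: 31.77
position: [0.437, 0.1067, 0.1993]
tool_rot: [0.547, 0.837, -0.0, -0.0]
ft_force: [-0.9, 1.1, 0.5]
gripper_width: 0.899
finger_force: 0.0
```

```bash
python3 - <<'E'
from h import *
c=cam('wrist'); W=world(c)
for a,b in((.012,.07),(.03,.07),(.053,.07)): print(drect(c,.437,.107,a,b,.05))
m=(np.hypot(W[...,0]-.437,W[...,1]-.107)<.05)&(W[...,2]>.012)&(W[...,2]<.035); p=W[m][:,:2]
# circle fit to side wall
A=np.c_[2*p,np.ones(len(p))]; s=np.linalg.lstsq(A,(p**2).sum(1),rcond=None)[0]; print('circ',s[:2],np.sqrt(s[2]+s[0]**2+s[1]**2),len(p))
E
python3 go.py .437 .107 .2 23.6
```

```text
(array([436.5, 104.6,  40.8,  40.8,  19. ]), 841, 0.049)
(array([436.8, 104.6,  40.8,  40.5,  13.3]), 790, 0.0497)
(array([437.1, 104.4,  24.8,  23.6,  44.4]), 307, 0.056)
circ [0.43700921 0.10395551] 0.020939035463353507 65
t 31.82 pos [0.4373 0.1065 0.1993] yaw_y 23.64 tilt [-0.0007 -0.0001] F [ 0.5  0.4 -0.1] w 85.1 ff 0.0
turn units 0.01  shift units [ 0.02 -0.   -0.03]
```

```bash
python3 go.py .437 .1042 .007 23.6
```

```text
t 31.82 pos [0.4373 0.1065 0.1993] yaw_y 23.64 tilt [-0.0007 -0.0001] F [ 0.5  0.4 -0.1] w 85.1 ff 0.0
turn units 0.01  shift units [-0.08 -0.05  7.69]
```

>>> servo_tool([
  [[-0.08,-0.05,0.3],[0,0,0]],
  [[0,0,0.8],[0,0,0]],
  [[0,0,1],[0,0,0]],
  [[0,0,1],[0,0,0]],
  [[0,0,0.8],[0,0,0]],
])

```text
time_s: 32.23
position: [0.4361, 0.1036, 0.0994]
tool_rot: [0.548, 0.837, -0.001, -0.001]
ft_force: [-0.3, 0.3, 0.6]
gripper_width: 0.903
finger_force: 0.0
```

>>> servo_tool([
  [[0,0,0.8],[0,0,0]],
  [[0,0,0.8],[0,0,0]],
  [[0,0,0.8],[0,0,0]],
  [[0,0,0.6],[0,0,0]],
  [[0,0,0.4],[0,0,0]],
])

```text
time_s: 32.65
position: [0.4353, 0.1035, 0.0143]
tool_rot: [0.548, 0.837, -0.001, -0.002]
ft_force: [-0.6, -0.2, 0.7]
gripper_width: 0.898
finger_force: 0.0
```

>>> servo_tool([
  [[0,0,0.2],[0,0,0]],
  [[0,0,0],[0,0,0]],
])

```text
time_s: 32.82
position: [0.4358, 0.1038, 0.0108]
tool_rot: [0.547, 0.837, -0.001, -0.001]
ft_force: [-0.8, -0.1, -0.0]
gripper_width: 0.9
finger_force: 0.0
```

```bash
python3 go.py .437 .1042 .007 23.6
```

```text
t 32.82 pos [0.4358 0.1038 0.0108] yaw_y 23.61 tilt [-0.003  -0.0003] F [-0.8 -0.1 -0. ] w 84.6 ff 0.0
turn units 0.0  shift units [-0.    0.05  0.15]
```

>>> servo_tool([
  [[0,0,0.1],[0,0,0]],
  [[0,0,0],[0,0,0]],
  [[0,0,0],[0,0,0]],
  [[0,0,0],[0,0,0]],
  [[0,0,0],[0,0,0]],
], grip=0.2)

```text
time_s: 33.23
position: [0.4371, 0.1042, 0.0104]
tool_rot: [0.547, 0.837, 0.001, 0.001]
ft_force: [-0.2, 0.5, -1.1]
gripper_width: 0.58
finger_force: 0.0
```

>>> servo_tool([
  [[0,0,0],[0,0,0]],
  [[0,0,0],[0,0,0]],
  [[0,0,0],[0,0,0]],
  [[0,0,0],[0,0,0]],
  [[0,0,0],[0,0,0]],
])

```text
time_s: 33.65
position: [0.4372, 0.1044, 0.0102]
tool_rot: [0.547, 0.837, 0.001, 0.001]
ft_force: [0.9, 0.2, 1.4]
gripper_width: 0.444
finger_force: 30.0
```

```bash
python3 go.py .437 .1042 .007 23.6
```

```text
t 33.65 pos [0.4372 0.1044 0.0102] yaw_y 23.63 tilt [0.0017 0.0006] F [0.9 0.2 1.4] w 41.7 ff 30.0
turn units 0.01  shift units [-0.   -0.01  0.13]
```

>>> servo_tool([
  [[0,0,-0.3],[0,0,0]],
  [[0,0,-0.7],[0,0,0]],
  [[0,0,-1],[0,0,0]],
  [[0,0,-1],[0,0,0]],
  [[0,0,-1],[0,0,0]],
])

```text
time_s: 34.07
position: [0.4344, 0.1037, 0.1092]
tool_rot: [0.547, 0.837, -0.002, -0.002]
ft_force: [-0.4, 0.7, -5.6]
gripper_width: 0.441
finger_force: 30.0
```

>>> servo_tool([
  [[0,0,-1],[0,0,0]],
  [[0,0,-0.9],[0,0,0]],
  [[0,0,-0.5],[0,0,0]],
  [[0,0,0],[0,0,0]],
])

```text
time_s: 34.4
position: [0.4373, 0.1041, 0.1724]
tool_rot: [0.547, 0.837, 0.001, 0.001]
ft_force: [0.0, 0.5, -4.0]
gripper_width: 0.445
finger_force: 30.0
```

```bash
python3 go.py .673 .177 .17 23.6
```

```text
t 34.4 pos [0.4373 0.1041 0.1724] yaw_y 23.63 tilt [0.0037 0.0002] F [ 0.   0.5 -4. ] w 41.8 ff 30.0
turn units 0.01  shift units [-1.1   9.81  0.1 ]
```

>>> servo_tool([
  [[-0.1,0.5,0],[0,0,0]],
  [[-0.1,1,0],[0,0,0]],
  [[-0.1,1,0],[0,0,0]],
  [[-0.1,1,0],[0,0,0]],
  [[-0.1,1,0],[0,0,0]],
])

```text
time_s: 34.82
position: [0.5438, 0.1377, 0.1668]
tool_rot: [0.547, 0.837, -0.002, -0.002]
ft_force: [-0.1, 0.4, -4.5]
gripper_width: 0.442
finger_force: 30.0
```

>>> servo_tool([
  [[-0.1,1,0],[0,0,0]],
  [[-0.1,1,0],[0,0,0]],
  [[-0.1,1,0],[0,0,0]],
  [[-0.1,1,0],[0,0,0]],
  [[-0.1,1,0],[0,0,0]],
])

```text
time_s: 35.23
position: [0.6635, 0.1764, 0.1659]
tool_rot: [0.547, 0.837, -0.002, -0.002]
ft_force: [-0.2, 0.2, -3.8]
gripper_width: 0.442
finger_force: 30.0
```

>>> servo_tool([
  [[-0.1,0.3,0],[0,0,0]],
  [[0,0,0],[0,0,0]],
  [[0,0,0],[0,0,0]],
  [[0,0,0],[0,0,0]],
])

```text
time_s: 35.57
position: [0.6705, 0.1767, 0.1686]
tool_rot: [0.547, 0.837, -0.001, -0.001]
ft_force: [0.5, 0.7, -5.1]
gripper_width: 0.443
finger_force: 30.0
```

```bash
python3 - <<'E'
from h import *
c=cam('wrist')
print(drect(c,.632,.269,.0055,.0125,.055),rect(c,.632,.269,.008,'dark',.05))
E
python3 go.py .632 .269 .05 23.6
```

```text
(array([633.2, 267.9,  72. ,  72. , -77.4]), 3690, 0.0091) (array([633.6, 268.2,  43.2,  42.7, -63.4]), 1468.5)
t 35.62 pos [0.6707 0.1767 0.1694] yaw_y 23.63 tilt [-0.0018 -0.0003] F [-0.7  0.9 -4.7] w 41.6 ff 30.0
turn units 0.01  shift units [4.   0.06 4.78]
```

Round board: depth rectangle 72.0 x 72.0 mm at (633.3,268.0), and the disc agrees.

>>> servo_tool([
  [[0.6,0.02,0],[0,0,0]],
  [[0.9,0.02,0.5],[0,0,0]],
  [[0.9,0.02,0.8],[0,0,0]],
  [[0.9,0.02,1],[0,0,0]],
  [[0.64,0.01,1],[0,0,0]],
])

```text
time_s: 36.03
position: [0.6331, 0.2711, 0.0884]
tool_rot: [0.547, 0.837, 0.002, 0.0]
ft_force: [0.5, 0.1, -5.2]
gripper_width: 0.442
finger_force: 30.0
```

>>> servo_tool([
  [[0,0,0.9],[0,0,0]],
  [[0,0,0.7],[0,0,0]],
  [[0,0,0],[0,0,0]],
  [[0,0,0],[0,0,0]],
])

```text
time_s: 36.37
position: [0.6328, 0.2685, 0.0465]
tool_rot: [0.547, 0.837, -0.001, -0.001]
ft_force: [-0.1, -0.2, -4.0]
gripper_width: 0.441
finger_force: 30.0
```

```bash
python3 go.py .6333 .268 .0182 23.6
```

```text
t 36.37 pos [0.6328 0.2685 0.0465] yaw_y 23.66 tilt [-0.0028 -0.0005] F [-0.1 -0.2 -4. ] w 41.4 ff 30.0
turn units 0.01  shift units [-0.03  0.01  1.13]
```

>>> servo_tool([
  [[-0.02,0,0.4],[0,0,0]],
  [[0,0,0.35],[0,0,0]],
  [[0,0,0.2],[0,0,0]],
  [[0,0,0.12],[0,0,0]],
  [[0,0,0.03],[0,0,0]],
])

```text
time_s: 36.78
position: [0.6344, 0.2675, 0.0188]
tool_rot: [0.547, 0.837, -0.0, -0.0]
ft_force: [0.0, 0.0, -5.2]
gripper_width: 0.442
finger_force: 30.0
```

>>> servo_tool([
  [[0,0,0],[0,0,0]],
  [[0,0,0],[0,0,0]],
  [[0,0,0],[0,0,0]],
])

```text
time_s: 37.03
position: [0.6352, 0.2679, 0.0203]
tool_rot: [0.547, 0.837, 0.0, 0.0]
ft_force: [0.8, -0.8, -4.7]
gripper_width: 0.437
finger_force: 30.0
```

```bash
python3 go.py .6333 .268 .0182 23.6
```

```text
t 37.03 pos [0.6352 0.2679 0.0203] yaw_y 23.63 tilt [0.001  0.0005] F [ 0.8 -0.8 -4.7] w 41.1 ff 30.0
turn units 0.01  shift units [ 0.03 -0.07  0.08]
```

>>> servo_tool([
  [[0.03,-0.06,0.04],[0,0,0]],
  [[0,0,0.03],[0,0,0]],
  [[0,0,0],[0,0,0]],
  [[0,0,0],[0,0,0]],
])

```text
time_s: 37.37
position: [0.6331, 0.2681, 0.0183]
tool_rot: [0.547, 0.837, 0.0, 0.0]
ft_force: [-0.2, 1.0, -3.4]
gripper_width: 0.44
finger_force: 30.0
```

```bash
python3 go.py .6333 .268 .0182 23.6
```

```text
t 37.37 pos [0.6331 0.2681 0.0183] yaw_y 23.64 tilt [0.0003 0.0004] F [-0.2  1.  -3.4] w 41.4 ff 30.0
turn units 0.01  shift units [-0.01  0.01  0.  ]
```

>>> servo_tool([
  [[0,0,0.02],[0,0,0]],
  [[0,0,0],[0,0,0]],
])

```text
time_s: 37.53
position: [0.6331, 0.2681, 0.0183]
tool_rot: [0.547, 0.837, 0.0, 0.0]
ft_force: [-1.9, -0.5, -1.0]
gripper_width: 0.444
finger_force: 30.0
```

>>> servo_tool([
  [[0,0,0],[0,0,0]],
  [[0,0,0],[0,0,0]],
  [[0,0,0],[0,0,0]],
  [[0,0,0],[0,0,0]],
  [[0,0,0],[0,0,0]],
], grip=0.9)

```text
time_s: 37.95
position: [0.6335, 0.268, 0.018]
tool_rot: [0.547, 0.837, 0.0, 0.0]
ft_force: [0.5, 0.0, 0.5]
gripper_width: 0.76
finger_force: 0.0
```

>>> servo_tool([
  [[0,0,-0.4],[0,0,0]],
  [[0,0,-1],[0,0,0]],
  [[0,0,-1],[0,0,0]],
  [[0,0,-1],[0,0,0]],
  [[-0.3,0,-1],[0,0,0]],
])

```text
time_s: 38.37
position: [0.6357, 0.2622, 0.1296]
tool_rot: [0.547, 0.837, 0.001, -0.0]
ft_force: [1.1, 0.1, -0.2]
gripper_width: 0.902
finger_force: 0.0
```

>>> servo_tool([
  [[-0.6,0,-1],[0,0,0]],
  [[-0.8,0,-1],[0,0,0]],
  [[-0.6,0,0],[0,0,0]],
  [[0,0,0],[0,0,0]],
  [[0,0,0],[0,0,0]],
])

```text
time_s: 38.78
position: [0.656, 0.2146, 0.1767]
tool_rot: [0.548, 0.836, -0.0, -0.001]
ft_force: [-1.5, -0.1, 0.6]
gripper_width: 0.9
finger_force: 0.0
```

Run:
```python
from h import *
c=cam('wrist')
print(drect(c,.633,.268,.0045,.0145,.055),drect(c,.633,.268,.040,.08,.05),drect(c,.633,.268,.060,.08,.05))
s=cam('scene'); cv2.imwrite('pics/s9.png',s['image'])
cv2.imwrite('pics/f9.png',np.vstack([np.hstack([ortho(c,.633,.268,.075,.008,2000),ortho(s,.6495,.1067,.075,.008,2000)]),np.hstack([ortho(s,.434,-.292,.075,.008,2000),ortho(s,.654,-.0916,.075,.008,2000)])]))
```

```text
(array([637. , 268.5,  79.9,  72. ,  12.5]), 2181, 0.009) (array([631.8, 267.4,  40.6,  40.5, -10.2]), 1049, 0.0583) (array([632.2, 267.1,  26.2,  25.3,  49.3]), 457, 0.0639)
```

View pics/s9.png

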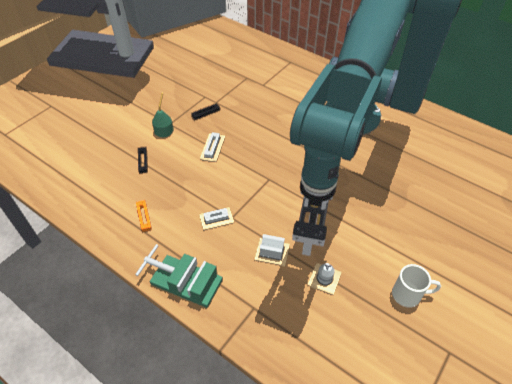

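View pics/f9.png

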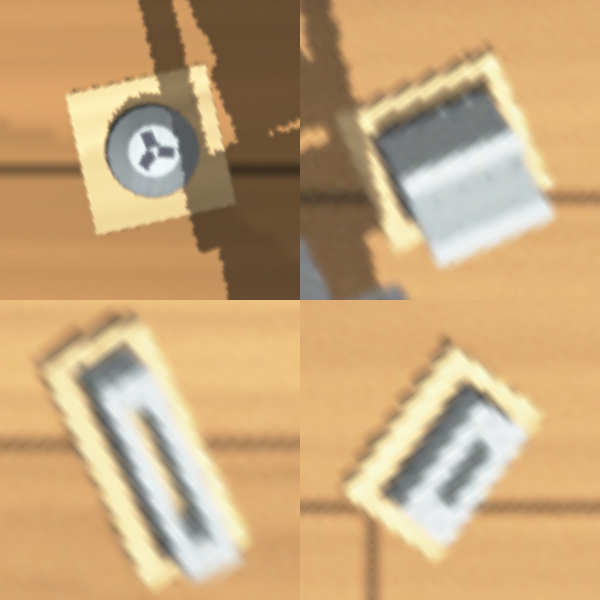

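The scene view shows all four accessories on their boards: long (213,148), short (217,218), V-block (272,248) and chuck (325,277). The can (162,125) and mug (412,287) have not moved. In the crops each part covers its silhouette, the chuck is within 1.5 mm of centre, and the gripper is clear of everything.

```bash
python3 -c "
from station import *
print(hand_in())"
```

```text
the job is handed in; nothing more can be done
None
```

All four accessories are back on their matching boards, each within about 2 mm of its silhouette's centre and lined up with it; the oil can and mug look untouched, the gripper is clear, and the job was handed in at about 39 s.

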